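Clamp the domino in the caddy with its T-handle screw

ROBOT

A 7-joint arm with a two-finger parallel gripper is mounted at the origin on the work surface. World frame = base frame: x ahead of the robot, y to its left, z up, the work surface at z = 0. Lengths are in m, angles in rad, forces in N, time in s.
With the tool pointing down it reaches from about 0.4 to 0.85 m from the base axis. Payload 4.5 kg.
Tool frame: the origin (TCP) lies between the finger pads; the fingertips stand 19 mm ahead of it and the grasp point (between the pads) is the TCP (r.nose_length is the distance from the TCP to the fingertips, in m); z points along the fingers, x is the direction in which the jaws open and shut, and the axes are right-handed (so a half turn about z gives the same grasp; the last joint's range is limited). The gripper opens to 88 mm and grips with 3 to 60 N. Pads are 18 mm wide; open, the fingers measure 123 mm over their backs; the gripper's body (75 mm by 187 mm) begins 45 mm behind the grasp point.
Start: joints at [-1.296, 0.689, -0.195, 1.565, 0.157, 0.902, -0.215], TCP at [0.149, 0.607, 0.258] pointing down, gripper open.
Joint ranges: [-3.01, 3.01], [-0.46, 2.08], [-1.47, 1.51], [0.13, 2.56], [-1, 4.14], [0.04, 2.09], [-2.66, 2.66]. Speed limits (rad/s): [2.57, 2.57, 3.14, 3.14, 3.14, 3.14, 3.14].

INTERFACE

Orientations are given as a unit quaternion [x, y, z, w].
In Python, from plant import get_state, vision, r gives the robot as it stands.
- The arm moves only by the tool play_rows, never from a script. Its argument "deltas" is a list that holds one entry, the list of rows, each a list of 7 numbers: the gripper command: -1 is fully open, 1 is shut, values between are in proportion, then the shift along the tool's x, y, z normalised to -1 to 1, where 1 is 300 mm, then the turn, a rotation vector about the tool's x, y, z normalised to -1 to 1, where 1 is pi rad. A call has 1 to 5 rows; each row is the pose to reach, as a shift and turn from the pose measured when the call began, along the tool's axes at that moment, turning the shorter way round; what a row does not reach only later rows make up. A row lasts 1/8 s, in which the tool goes at most 62.5 mm and 10.7 degrees, less where a joint would pass 70% of its speed; a pose out of reach is approached as far as the arm can. A call with a number of a shift or a turn outside -1 to 1 is refused whole. A call with a gripper value outside its range is refused whole. The fingers move at their own pace and stop on an object; "force" is the grip in N (left out, the last holds). Time passes only in rows, so rows that repeat a pose let the fingers close. It gives the time, the measured TCP pose, the force and the opening at its end, in the units of the state.
- get_state(): the state, without advancing time (a new reading comes with each control period).
- vision.snapshot(name): name is "scene" or "top" or "wrist"; returns the picture (384x512x3 uint8, red, green, blue); there is no depth.
- vision.camera_model(name): a dict with "vfov" (degrees; the focal length in pixels is half the picture's height over the tangent of half this angle, whatever the lens; pixels are square), "cx", "cy" (the principal point, pixels), "world_to_cam" (4x4, takes a point from world to camera coordinates). Camera axes: x right, y up, looking along -z (the intrinsics and any distortion apply to the point x, -y, -z); pixel columns grow to the right and rows downward; lengths in m; the calibration is good to about 2 mm. A picture is of the moment at which its call begins: read the wrist's pose just before it. camera_model takes no time and is no camera call; for the wrist camera it gives the pose at the moment of the call.
- r.finish_job(): hands the job in, once; it reports no verdict.
The state is a dict: "clock": time; "q": joint angles; "qd": joint speeds; "joint_torque": joint torques, N m; "tool_pos": TCP position; "eef_rot": TCP orientation; "contact_force": force on the tool from outside, world axes, zero at the start; "moment": the same for the moment, N m; "opening": opening from 0.0 (shut) to 1.0 (fully open).
Only numpy, scipy, OpenCV 4.12 (cv2) and the standard library are available. Lean on these libraries where they do the work, as an engineer would, in place of code of your own. Each camera call takes 0.05 s, during which the arm holds its last target.

TASK

Slide the black domino that lies in the mouth of the acrylic caddy's clamp fully home against the back stop, under the bridge. Then wind the T-handle clockwise, changing ends of the bar as it comes round, until the foot of the screw holds the domino snugly: a light hand-tight nip of about 10 to 20 N, not overtightened. Let go, and leave the spare dominoes, the cup and the bottle where they are.

Things in the scene. Friction and masses are not known exactly. Their poses are not given: they have to be found in the camera images.
- clamp_axis (a point): Point on the vertical screw axis, 70 mm over the table; axes are the fixed caddy's: +x from channel mouth to stop. Clear acrylic: 12 mm base; channel along x, 30 wide, from x -105, side walls 6 high; stop face at x +18; bridge x -12..12, y -33..33, top at 44 mm over the table; storage box behind, front face at x +52, 97 tall, leaves no room for fingers to sweep the bar round that side.
- bar_end_a (a point): Grip point on one half of the T-handle's round steel bar (12 mm thick, 96 long, level), on its centre line 40 mm from the screw axis; bar ends 8 mm further out. Bar centre starts about 70 mm over the table, 26 over the bridge; starts crosswise to the channel within 35 deg. Clockwise from above lowers bar and foot by 4 mm a turn; 14 rad from the crosswise position is the end of travel.
- bar_end_b (a point): The same grip point on the other half of the bar, 40 mm on the opposite side of the axis. Winding free takes about 1 N pushed squarely here; the screw holds where it is left. The foot meets the domino 1 to 1.25 turns from the start; then clamping grows about 25 N per further rad, and the push, felt only while the bar is moving, by about 1 N per 4 to 5 N of clamping.
- domino_center (a point): Centre of the black domino to be clamped, 56 x 28 x 12 mm, 30 g, lying flat in the channel (underside 12 mm over the table) with its long x axis along the channel, 38 to 58 mm short of home. Its upper 6 mm stands clear of the channel's side walls, 1 mm of play each side.
- domino_home (a point): Where the domino's centre is when it is fully home: touching the stop, 10 mm before the screw axis and 18 mm over the table; axes as clamp_axis. The home domino still sticks out 26 mm in front of the bridge.
- thandle: The T-handle screw: bar, stem and round rubber-studded foot (24 mm wide) that turns with the bar and bears on the domino; origin at the middle of the bar on the screw axis, z up, y along the bar.
- spare_a: Spare domino on the table left of the clamp, same as the other, lying flat; origin under its centre. Not to be moved.
- spare_b: Spare domino on the table right of the clamp, same as the other, lying flat; origin under its centre. Not to be moved.
- cup: Stainless espresso cup on the grey coaster, 60 mm wide, 58 tall, origin under its centre. Not to be moved.
- bottle: Green glass bottle, 66 mm wide, 207 tall, origin under its centre. Not to be moved.
There are look-alikes about, which are no part of the job. Leave any blue or purple look-alike of the part that bears domino_center alone.

How it is judged:
By the outcome, as a careful person would: the job done as asked, in the order asked, and still so for the second after the job is handed in, with the robot touching nothing.
It also fails if it takes over 72 s, if anything falls off the work surface, if the arm or the gripper's body presses on something with over 40 N, if the wrist force passes 120 N, or if a joint passes its speed limit or range.

## Working session

There is one attempt and no reset: what is moved stays moved. The work goes in short steps, Python scripts to look and compute and a tool call to move; the robot and the scene stay as the last step left them, time stands still between calls to the robot, and variables do not carry over. Pictures are saved under pics/ and viewed, and the job is handed in when it is done.

Besides the shell and the picture viewer there is one more tool, called after "Call:" in YAML: its name, and indented under it one key for each argument. play_rows: Moves the arm, as the interface text tells. Scaled input: -1 to 1 covers 300 mm each way for a shift and pi rad each way for a turn. Its arguments: {"type":"object","properties":{"deltas":{"type":"array"},"force":{"type":"number"}},"required":["deltas"]}

```bash
ls; mkdir -p pics; python3 - <<'E'
from plant import get_state, vision, r
import cv2,json
print(get_state())
for n in ["scene","top","wrist"]:
    m=vision.camera_model(n); print(n,m)
    cv2.imwrite(f"pics/{n}0.png",cv2.resize(vision.snapshot(n)[:,:,::-1],None,fx=1.5,fy=1.5))
E
```

```text
pics
{'clock': 0.0, 'q': array([-1.29620001,  0.68998206, -0.19454697,  1.56632799,  0.15730319,
        0.90252944, -0.21508909]), 'qd': array([-0.00058364,  0.0004519 , -0.00030162,  0.00240097,  0.0014453 ,
        0.00034947, -0.00021592]), 'joint_torque': array([-4.94165579e-04, -5.27564478e+01, -1.26674004e+00, -1.53428471e+01,
       -5.25512255e-02,  6.55240132e-03,  1.82154322e-04]), 'tool_pos': array([0.14893535, 0.60637674, 0.25691633]), 'eef_rot': array([ 7.86879176e-01,  6.17106396e-01, -6.90216432e-04,  6.17600261e-04]), 'contact_force': array([ 0.28215636, -0.63963355,  0.60545626]), 'moment': array([ 0.0440749 , -0.03124456, -0.03557329]), 'opening': 1.0033691736501889}
scene {'vfov': 48.04420516637567, 'cx': 250.92716995749484, 'cy': 187.59788134219326, 'world_to_cam': array([[ 0.50946925,  0.8604324 ,  0.00985789, -0.33726085],
       [-0.66797788,  0.38824154,  0.63488113,  0.33295078],
       [ 0.54244505, -0.33003726,  0.77254694, -1.25209667],
       [ 0.        ,  0.        ,  0.        ,  1.        ]])}
top {'vfov': 55.62050534601557, 'cx': 254.1416201921305, 'cy': 189.87560266185892, 'world_to_cam': array([[-0.014876  , -0.99946334, -0.02918445,  0.06296458],
       [ 0.99833226, -0.01647477,  0.05532875, -0.58685304],
       [-0.05577987, -0.02831271,  0.99804158, -0.84867017],
       [ 0.        ,  0.        ,  0.        ,  1.        ]])}
wrist {'vfov': 58.54365848150622, 'cx': 254.47347027979876, 'cy': 195.29568358829894, 'world_to_cam': array([[ 0.23933114,  0.97093705, -0.00136358, -0.62500481],
       [-0.92112228,  0.22660753, -0.31651662,  0.04337537],
       [-0.30700872,  0.07700831,  0.94858598, -0.39166987],
       [ 0.        ,  0.        ,  0.        ,  1.        ]])}
```

View pics/scene0.png

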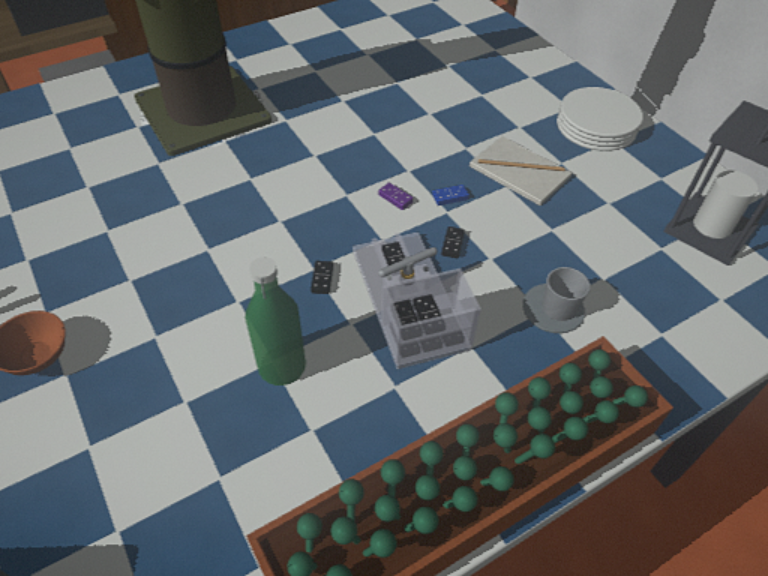

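View pics/top0.png

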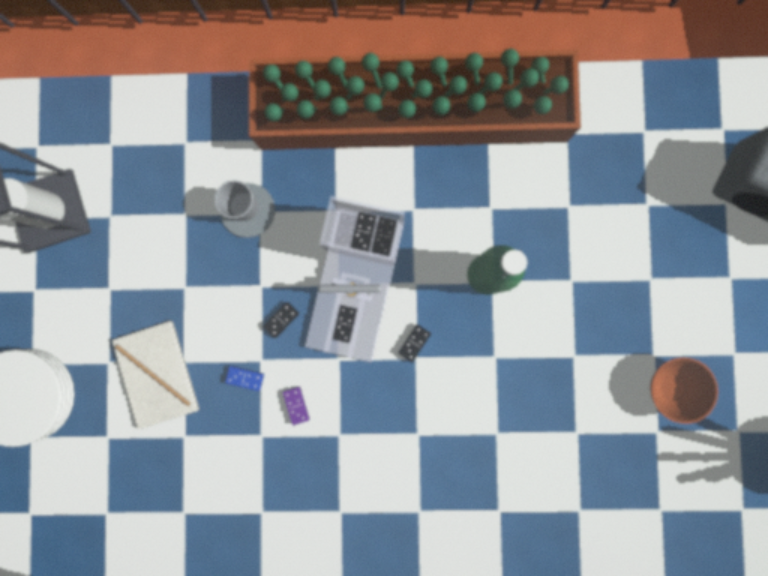

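View pics/wrist0.png

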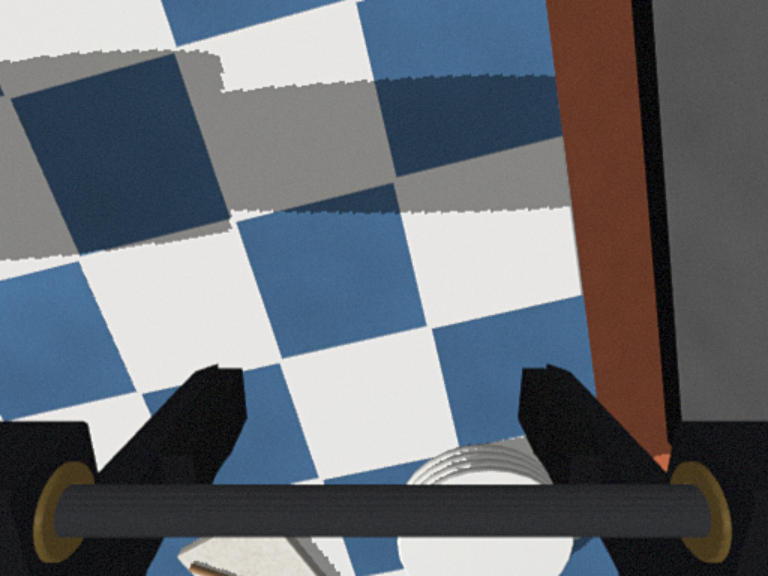

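```bash
cat > h.py <<'E'
import numpy as np, cv2
from plant import get_state, vision, r
def K(m,h=384):
    f=h/2/np.tan(np.radians(m['vfov'])/2); return f
def ray(m,u,v):
    W=m['world_to_cam'];f=K(m)
    d=np.array([(u-m['cx'])/f,-(v-m['cy'])/f,-1.])
    R=W[:3,:3];return -R.T@W[:3,3],R.T@d
def onz(m,u,v,z):
    c,d=ray(m,u,v);return c+d*(z-c[2])/d[2]
def proj(m,p):
    W=m['world_to_cam'];c=W[:3,:3]@np.asarray(p)+W[:3,3];f=K(m)
    return m['cx']+f*c[0]/-c[2], m['cy']+f*c[1]/c[2]
E
python3 - <<'E'
from h import *
t=vision.snapshot("top");s=vision.snapshot("scene")
np.save('t0.npy',t);np.save('s0.npy',s)
a=cv2.resize(t[125:245,165:295],None,fx=6,fy=6,interpolation=cv2.INTER_CUBIC)[:600,:780]
cv2.imwrite('pics/tc.png',a[:,:,::-1])
a=cv2.resize(s[145:245,200:330],None,fx=6,fy=6,interpolation=cv2.INTER_CUBIC)
cv2.imwrite('pics/sc.png',a[:,:,::-1])
E
```

```text
(no output)
```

View pics/tc.png

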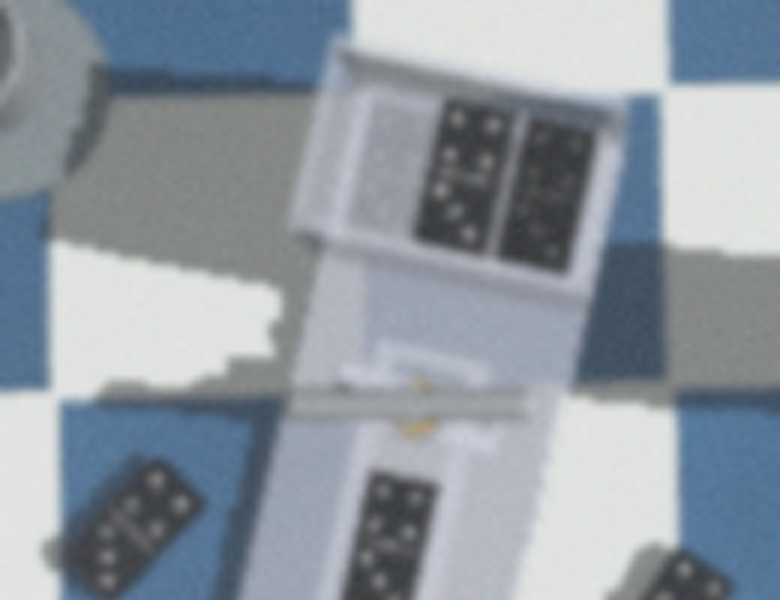

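View pics/sc.png

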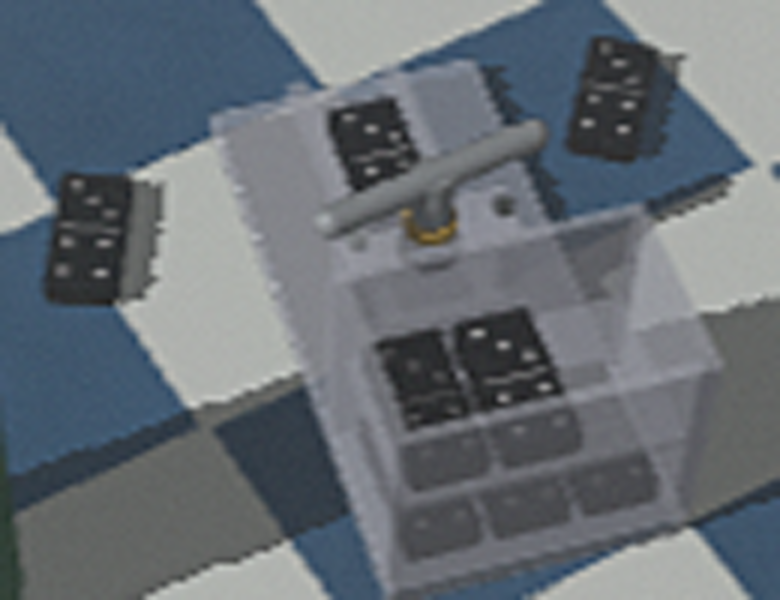

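```bash
python3 - <<'E'
from h import *
t=np.load('t0.npy');s=np.load('s0.npy')
mt=vision.camera_model('top');ms=vision.camera_model('scene')
for nm,im,m in (('top',t,mt),('scene',s,ms)):
    g=im.max(2); mask=(g<75).astype(np.uint8)
    mask=cv2.morphologyEx(mask,cv2.MORPH_CLOSE,np.ones((3,3)))
    n,l,st,c=cv2.connectedComponentsWithStats(mask)
    for i in range(1,n):
        x,y,w,h,a=st[i]
        if 60<a<900 and ((165<x<295 and 125<y<250) if nm=='top' else (200<x<330 and 140<y<245)):
            cn=cv2.findContours((l==i).astype(np.uint8),0,2)[0][0]
            rc=cv2.minAreaRect(cn); bp=cv2.boxPoints(rc)
            W=np.array([onz(mt if nm=='top' else ms,u,v,.024)[:2] for u,v in bp])
            print(nm,st[i],c[i].round(1),onz(m,*c[i],.024).round(4),[np.linalg.norm(W[k]-W[k-1]).round(4) for k in range(4)],(W[1]-W[0]).round(4),(W[2]-W[1]).round(4))
# bar ends (from crops)
et=[(165+288/6,125+402/6),(165+530/6,125+402/6)]; es=[(200+320/6,145+226/6),(200+545/6,145+133/6)]
def tri(a,b):
    c1,d1=ray(mt,*a);c2,d2=ray(ms,*b);d1/=np.linalg.norm(d1);d2/=np.linalg.norm(d2)
    A=sum(np.eye(3)-np.outer(d,d) for d in(d1,d2));bb=(np.eye(3)-np.outer(d1,d1))@c1+(np.eye(3)-np.outer(d2,d2))@c2
    return np.linalg.solve(A,bb)
print([onz(mt,*e,.07).round(4) for e in et],[onz(ms,*e,.07).round(4) for e in es])
print(tri(et[0],es[1]),tri(et[1],es[0]))
# caddy edges, box top edge front corners in top crop (z .097)
for p in [(300,232),(582,297),(622,105),(340,40)]: print(onz(mt,165+p[0]/6,125+p[1]/6,.097).round(4))
for p in [(305,310),(250,540),(583,350),(527,560)]: print('base',onz(mt,165+p[0]/6,125+p[1]/6,.012).round(4))
E
```

```text
top [249 146  14  23 214] [255.6 157.1] [0.6652 0.0489 0.024 ] [np.float64(0.0238), np.float64(0.0527), np.float64(0.0239), np.float64(0.0527)] [ 0.0512 -0.0125] [-0.0059 -0.0232]
scene [294 151  19  21 286] [302.9 161.7] [0.5509 0.2062 0.024 ] [np.float64(0.0354), np.float64(0.0644), np.float64(0.0368), np.float64(0.0639)] [-0.0459  0.0453] [0.0281 0.0238]
scene [255 162  15  15 152] [261.4 168.4] [0.5203 0.1116 0.024 ] [np.float64(0.04), np.float64(0.029), np.float64(0.0405), np.float64(0.0282)] [0.0009 0.029 ] [ 0.0391 -0.0107]
scene [207 174  15  22 273] [214.4 184.6] [ 0.509  -0.0039  0.024 ] [np.float64(0.0281), np.float64(0.0643), np.float64(0.0293), np.float64(0.0639)] [-0.0537  0.0353] [0.0191 0.0222]
scene [263 196  31  21 407] [277.8 206. ] [0.6297 0.0856 0.024 ] [np.float64(0.0403), np.float64(0.0618), np.float64(0.0411), np.float64(0.06)] [0.0137 0.0603] [ 0.0379 -0.0159]
scene [315 200  44  33 189] [343.7 216.8] [0.7232 0.1896 0.024 ] [np.float64(0.0345), np.float64(0.1184), np.float64(0.0372), np.float64(0.1155)] [-0.0304  0.1144] [0.0372 0.0003]
scene [236 210  22  25 293] [247.4 221.8] [0.6324 0.0087 0.024 ] [np.float64(0.0527), np.float64(0.0343), np.float64(0.0535), np.float64(0.033)] [0.0008 0.0343] [ 0.0526 -0.01  ]
[array([0.5816, 0.1445, 0.07  ]), array([0.5801, 0.0541, 0.07  ])] [array([0.5805, 0.0533, 0.07  ]), array([0.5836, 0.1457, 0.07  ])]
[0.58215203 0.14560466 0.06844965] [0.58001053 0.05391407 0.06913199]
[0.6418 0.1358 0.097 ]
[0.6163 0.034  0.097 ]
[0.6858 0.0184 0.097 ]
[0.7118 0.1205 0.097 ]
base [0.6214 0.1456 0.012 ]
base [0.5297 0.1684 0.012 ]
base [0.6034 0.0344 0.012 ]
base [0.5202 0.058  0.012 ]
```

```bash
python3 - <<'E'
from h import *
t=np.load('t0.npy');mt=vision.camera_model('top')
c=cv2.cvtColor(t,cv2.COLOR_RGB2GRAY)[195:245,180:295]
for th in(85,100,115):
    mask=cv2.morphologyEx((c<th).astype(np.uint8),cv2.MORPH_CLOSE,np.ones((3,3)))
    n,l,st,ce=cv2.connectedComponentsWithStats(mask)
    for i in range(1,n):
        if st[i][4]>100 and st[i][4]<900:
            cn=cv2.findContours((l==i).astype(np.uint8),0,2)[0][0]+np.array([180,195])
            bp=cv2.boxPoints(cv2.minAreaRect(cn));W=np.array([onz(mt,u,v,.024)[:2] for u,v in bp])
            print(th,(ce[i]+[180,195]).round(1),W.mean(0).round(4),W.round(4).tolist())
print([get_state()['contact_force'].round(2) for _ in range(3)])
# start-frame conversion
ax=np.array([.581,.0995]);ex=np.array([.970,-.243])
for d in(-130,-120,-10): print(d,(ax+ex*d/1000).round(4))
E
```

```text
85 [187.3 212.1] [0.5365 0.2167] [[0.5287, 0.2489], [0.5683, 0.2082], [0.5443, 0.1846], [0.5048, 0.2252]]
85 [229.4 216. ] [0.5277 0.1129] [[0.5064, 0.1303], [0.5549, 0.1176], [0.549, 0.0954], [0.5006, 0.1082]]
85 [276.  228.1] [0.4957 0.0039] [[0.4802, 0.0295], [0.5251, -0.0015], [0.5111, -0.0218], [0.4664, 0.0093]]
100 [204.5 211.6] [0.5361 0.1716] [[0.4952, 0.1854], [0.5792, 0.1746], [0.5769, 0.1577], [0.493, 0.1686]]
100 [187.6 211.6] [0.5377 0.2167] [[0.5299, 0.2525], [0.573, 0.2082], [0.5454, 0.181], [0.5025, 0.2252]]
100 [229.4 215.6] [0.5275 0.1128] [[0.5048, 0.1313], [0.5563, 0.1185], [0.5502, 0.0943], [0.4988, 0.1071]]
100 [276.1 228.5] [0.4947 0.0046] [[0.4781, 0.0333], [0.5273, -0.0007], [0.5111, -0.0241], [0.4621, 0.0099]]
115 [229.3 215.6] [0.5278 0.1131] [[0.5045, 0.1324], [0.5574, 0.1196], [0.5511, 0.0937], [0.4983, 0.1066]]
[array([0.05, 0.17, 0.42]), array([0.05, 0.17, 0.42]), array([0.05, 0.17, 0.42])]
-130 [0.4549 0.1311]
-120 [0.4646 0.1287]
-10 [0.5713 0.1019]
```

Call:
play_rows:
  deltas:
    - [[1,-0.133,0.147,0,0,0,0],[1,-0.267,0.293,0,0,0,0],[1,-0.4,0.44,0,0,0,0],[1,-0.533,0.587,0,0,0,0],[1,-0.667,0.733,0,0,0,0]]
  force: 10

```text
clock: 0.88
tool_pos: [0.3159, 0.3584, 0.2577]
eef_rot: [0.787, 0.617, 0.0, 0.0]
contact_force: [1.4, 1.0, -0.2]
opening: 0.46
```

Call:
play_rows:
  deltas:
    - [[1,-0.15,0.17,0,0,0,0],[1,-0.3,0.34,0,0,0,0],[1,-0.46,0.51,0,0,0,0],[1,-0.625,0.681,0.05,0,0,0],[1,-0.625,0.681,0.1,0,0,0]]

```text
clock: 1.5
tool_pos: [0.4719, 0.1239, 0.228]
eef_rot: [0.789, 0.615, 0.001, 0.001]
contact_force: [-0.3, 1.5, 0.0]
opening: 0.007
```

```bash
python3 - <<'E'
from h import *
print({k:np.round(v,4) for k,v in get_state().items() if k not in('joint_torque','qd')})
cv2.imwrite("pics/w1.png",cv2.resize(vision.snapshot('wrist')[:,:,::-1],None,fx=1.5,fy=1.5))
E
```

```text
{'clock': np.float64(1.5), 'q': array([-0.1934,  0.5641, -0.2475,  2.0037,  0.2387,  0.5987,  0.7229]), 'tool_pos': array([0.4719, 0.1239, 0.228 ]), 'eef_rot': array([0.7885, 0.615 , 0.0008, 0.0014]), 'contact_force': array([-0.3233,  1.513 ,  0.0016]), 'moment': array([ 0.0379,  0.0293, -0.0031]), 'opening': np.float64(0.0066)}
```

View pics/w1.png

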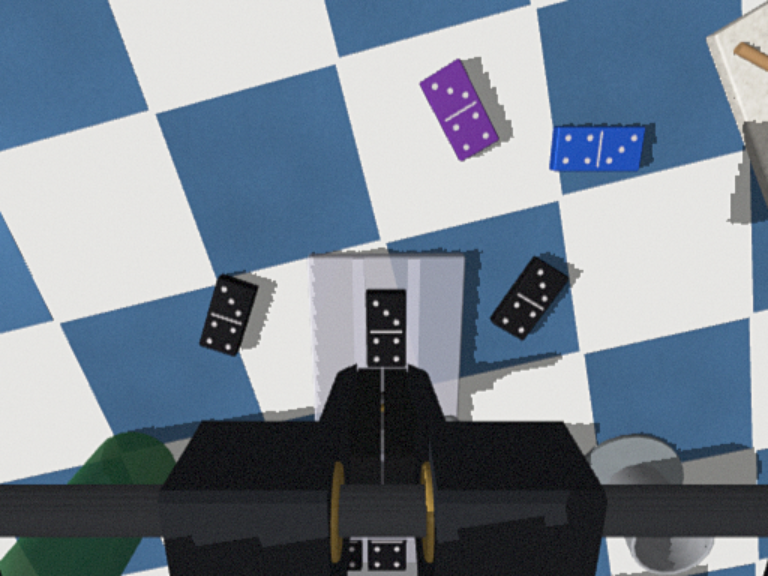

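```bash
python3 - <<'E'
from h import *
m=vision.camera_model('wrist');im=cv2.imread('pics/w1.png')
p=lambda u,v,z:onz(m,u/1.5,v/1.5,z)[:2].round(4)
print('dom',p(386,329,.024),[p(*q,.024) for q in((366,290),(406,290),(406,367),(366,367))])
print('mouth',p(310,255,.012),p(465,253,.012)); print('edges',p(315,360,.012),p(459,400,.012))
print(get_state()['tool_pos'])
E
```

```text
dom [0.5248 0.1098] [array([0.494 , 0.1037]), array([0.5007, 0.1298]), array([0.5565, 0.1164]), array([0.5495, 0.0889])]
mouth [0.464  0.0717] [0.4887 0.1745]
edges [0.5406 0.0523] [0.599  0.1476]
[0.47199116 0.12034681 0.22544748]
```

Call:
play_rows:
  deltas:
    - [[1,0.022,-0.02,0,0,0,0],[1,0.022,-0.02,0.18,0,0,0],[1,0.022,-0.02,0.35,0,0,0],[1,0.022,-0.02,0.5,0,0,0],[1,0.022,-0.02,0.55,0,0,0]]

```text
clock: 2.17
tool_pos: [0.4661, 0.1295, 0.0589]
eef_rot: [0.789, 0.615, -0.003, 0.001]
contact_force: [-0.2, -0.2, 0.5]
opening: 0.007
```

Call:
play_rows:
  deltas:
    - [[1,0,0,0,0,0,0],[1,0,0,0,0,0,0]]

```text
clock: 2.42
tool_pos: [0.4667, 0.1306, 0.0603]
eef_rot: [0.788, 0.615, -0.002, 0.001]
contact_force: [0.5, 0.1, -0.4]
opening: 0.003
```

```bash
cat >> h.py <<'E'
AX=np.array([.580,.1000]);YAW=np.radians(-13.9)
def cad(p):
    d=np.asarray(p)[:2]-AX;c,s=np.cos(YAW),np.sin(YAW)
    return np.array([c*d[0]+s*d[1],-s*d[0]+c*d[1]])*1000
def st():
    s=get_state();q=s['eef_rot'];p=s['tool_pos']
    print('t%.2f'%s['clock'],'cad',cad(p).round(1),'z',(p[2]*1000).round(1),'yaw',np.degrees(2*np.arctan2(q[1],q[0])).round(1),'F',s['contact_force'].round(2),'M',s['moment'].round(3),'q7',s['q'][6].round(2),'rot',q.round(4));return s
E
python3 - <<'E'
from h import *
st()
cv2.imwrite("pics/s2.png",cv2.resize(vision.snapshot('scene')[120:260,180:340,::-1],None,fx=4,fy=4))
E
```

```text
t2.42 cad [-117.3    2.5] z 60.3 yaw 75.9 F [ 0.51  0.06 -0.45] M [ 0.005  0.019 -0.004] q7 0.6 rot [ 0.7883  0.6152 -0.0016  0.001 ]
```

View pics/s2.png

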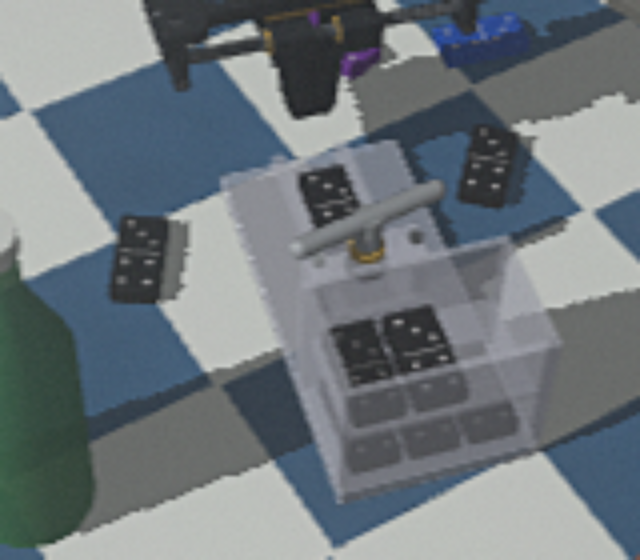

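Call:
play_rows:
  deltas:
    - [[1,-0.008,0,0.04,0,0,0],[1,-0.008,0,0.071,0,0,0],[1,-0.008,0.03,0.071,0,0,0],[1,-0.008,0.06,0.071,0,0,0],[1,-0.008,0.09,0.071,0,0,0]]

```text
clock: 3.1
tool_pos: [0.4936, 0.121, 0.0393]
eef_rot: [0.789, 0.615, -0.001, 0.001]
contact_force: [-0.7, -0.0, 0.4]
opening: 0.008
```

```bash
python3 - <<'E'
from h import *
st()
cv2.imwrite("pics/s3.png",cv2.resize(vision.snapshot('scene')[120:260,180:340,::-1],None,fx=4,fy=4))
E
```

```text
t3.10 cad [-88.9  -0.4] z 39.3 yaw 75.9 F [-0.69 -0.03  0.38] M [ 0.067  0.008 -0.003] q7 0.62 rot [ 0.7887  0.6148 -0.0011  0.0013]
```

View pics/s3.png

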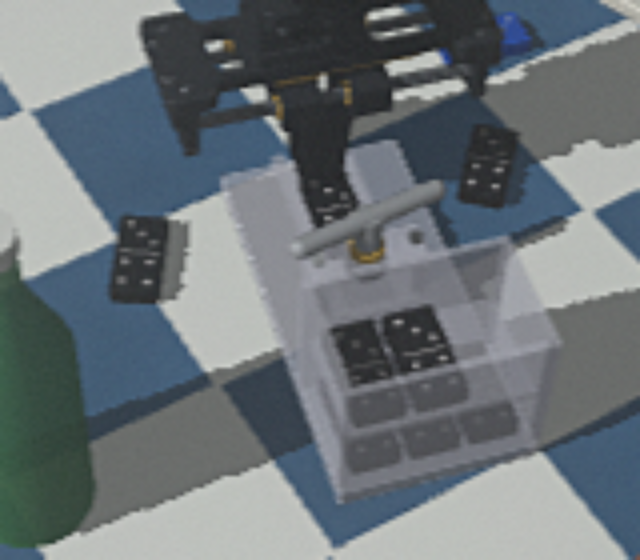

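Call:
play_rows:
  deltas:
    - [[1,0.001,0.03,0.003,0,0,0],[1,0.001,0.06,0.003,0,0,0],[1,0.001,0.09,0.003,0,0,0],[1,0.001,0.115,0.003,0,0,0]]

```text
clock: 3.65
tool_pos: [0.5292, 0.1121, 0.0386]
eef_rot: [0.789, 0.614, -0.0, 0.002]
contact_force: [-0.7, -0.1, 0.4]
opening: 0.005
```

```bash
python3 - <<'E'
from h import *
st()
cv2.imwrite("pics/s4.png",cv2.resize(vision.snapshot('scene')[120:260,180:340,::-1],None,fx=4,fy=4))
E
```

```text
t3.65 cad [-52.2  -0.4] z 38.6 yaw 75.8 F [-0.69 -0.09  0.42] M [0.002 0.078 0.016] q7 0.66 rot [ 7.891e-01  6.142e-01 -3.000e-04  1.900e-03]
```

View pics/s4.png

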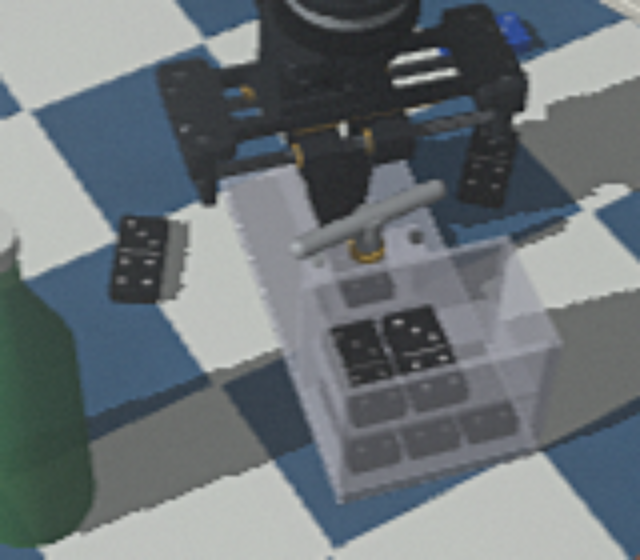

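Call:
play_rows:
  deltas:
    - [[1,0,0.005,0,0,0,0],[1,0,0.01,0,0,0,0],[1,0,0.01,0,0,0,0]]

```text
clock: 4.08
tool_pos: [0.533, 0.1112, 0.0386]
eef_rot: [0.789, 0.614, 0.0, 0.002]
contact_force: [0.4, 0.2, -0.8]
opening: 0.004
```

```bash
python3 -c "
from h import *
st()"
```

```text
t4.08 cad [-48.3  -0.5] z 38.6 yaw 75.8 F [ 0.41  0.16 -0.76] M [-0.03   0.057 -0.035] q7 0.66 rot [7.893e-01 6.140e-01 2.000e-04 2.200e-03]
```

Call:
play_rows:
  deltas:
    - [[1,0,0.005,0,0,0,0],[1,0,0.01,0,0,0,0],[1,0,0.01,0,0,0,0]]

```text
clock: 4.45
tool_pos: [0.5333, 0.111, 0.0385]
eef_rot: [0.789, 0.615, -0.002, 0.001]
contact_force: [-6.3, 1.6, 3.8]
opening: 0.007
```

```bash
python3 -c "
from h import *
st()"
```

```text
t4.45 cad [-48.   -0.6] z 38.5 yaw 75.8 F [-6.33  1.59  3.77] M [ 0.371  1.232 -0.005] q7 0.66 rot [ 0.7889  0.6145 -0.0018  0.0009]
```

Call:
play_rows:
  deltas:
    - [[1,0,-0.03,0,0,0,0],[1,0,-0.06,-0.05,0,0,0],[1,0,-0.15,-0.25,0,0,0],[1,0,-0.25,-0.4,0,0,0],[1,0,-0.3,-0.45,0,0,0]]

```text
clock: 5.08
tool_pos: [0.4457, 0.1343, 0.1769]
eef_rot: [0.789, 0.615, 0.0, 0.002]
contact_force: [-0.1, 0.1, 0.6]
opening: 0.002
```

```bash
python3 - <<'E'
from h import *
st()
t=vision.snapshot('top');s=vision.snapshot('scene')
cv2.imwrite("pics/s5.png",cv2.resize(s[120:260,180:340,::-1],None,fx=4,fy=4))
cv2.imwrite("pics/t5.png",cv2.resize(t[125:245,165:295,::-1],None,fx=5,fy=5,interpolation=cv2.INTER_CUBIC))
E
```

```text
t5.08 cad [-138.6    1. ] z 176.9 yaw 75.9 F [-0.1   0.08  0.57] M [ 0.035 -0.018  0.003] q7 0.62 rot [7.885e-01 6.150e-01 5.000e-04 1.600e-03]
```

View pics/s5.png

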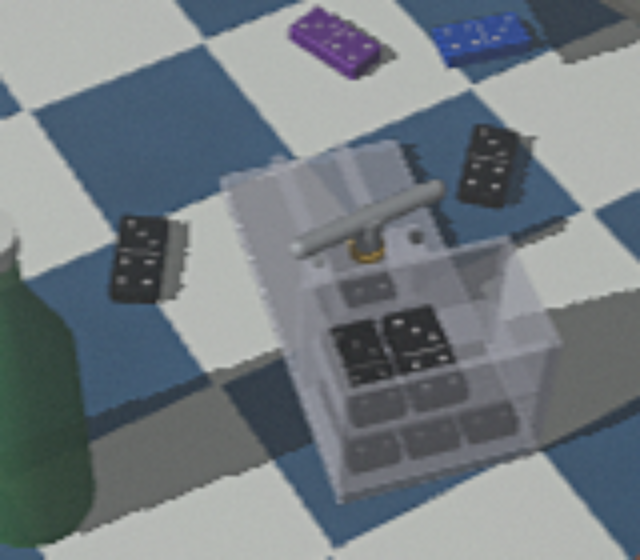

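View pics/t5.png

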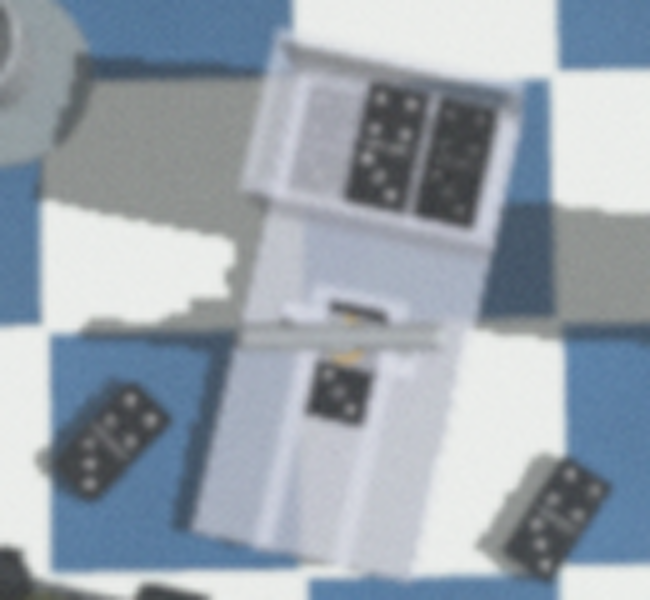

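```bash
python3 - <<'E'
from h import *
t=vision.snapshot('top');s=vision.snapshot('scene')
mt=vision.camera_model('top');ms=vision.camera_model('scene')
print('dom home?',cad(onz(mt,165+346/5,125+364/5,.024)),'trail',cad(onz(mt,165+333/5,125+421/5,.024)))
hsv=cv2.cvtColor(t,cv2.COLOR_RGB2HSV);mask=((hsv[...,0]>40)&(hsv[...,0]<85)&(hsv[...,1]>80)).astype(np.uint8);mask[:120]=0
n,l,stt,c=cv2.connectedComponentsWithStats(mask)
for i in range(1,n):
    if stt[i][4]>150: print(stt[i],[cad(onz(mt,*c[i],z)).round(0) for z in(0,.06,.12)])
# cap: white at top (512,262)/1.5
print('cap',cad(onz(mt,512/1.5,262/1.5,.207)), 'scene cap',cad(onz(ms,264/1.5,268/1.5,.207)))
E
```

```text
dom home? [-10.48322028  -1.64074003] trail [-38.03231762  -1.80484538]
cap [  73.18897389 -201.50557166] scene cap [  76.53073186 -203.15392492]
```

Call:
play_rows:
  deltas:
    - [[1,-0.03,0.14,0,0,0,0],[1,-0.06,0.3,0,0,0,0],[1,-0.1,0.45,0,0,0,0],[1,-0.13,0.562,0.03,0,0,0],[1,-0.13,0.562,0.1,0,0,0]]

```text
clock: 5.9
tool_pos: [0.6045, 0.0507, 0.1431]
eef_rot: [0.791, 0.612, 0.0, 0.003]
contact_force: [-0.7, 0.4, 0.0]
opening: 0.006
```

Call:
play_rows:
  deltas:
    - [[1,0,0,0,0,0,0]]

```text
clock: 6.02
tool_pos: [0.6036, 0.0497, 0.1404]
eef_rot: [0.791, 0.612, -0.002, 0.002]
contact_force: [0.1, -0.9, 0.4]
opening: 0.006
```

```bash
python3 - <<'E'
from h import *
s=st()
cv2.imwrite("pics/w6.png",cv2.resize(vision.snapshot('wrist')[:,:,::-1],None,fx=1.5,fy=1.5))
E
```

```text
t6.03 cad [ 35.  -43.2] z 140.4 yaw 75.4 F [ 0.06 -0.88  0.35] M [ 0.048  0.061 -0.027] q7 0.86 rot [ 0.7911  0.6117 -0.002   0.002 ]
```

View pics/w6.png

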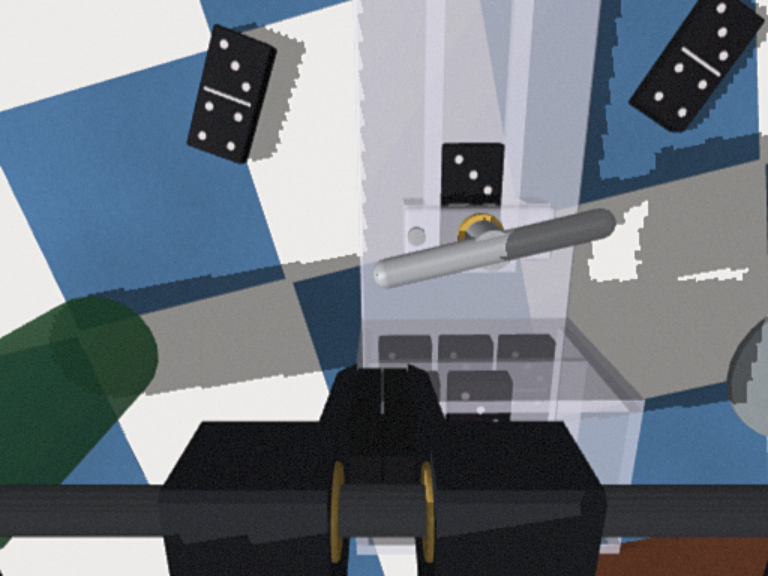

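```bash
python3 - <<'E'
from h import *
m=vision.camera_model('wrist')
a=onz(m,374/1.5,274/1.5,.07);b=onz(m,615/1.5,221/1.5,.07)
print(cad(a),cad(b),np.linalg.norm(a-b),cad((a+b)/2), 'ang',np.degrees(np.arctan2(*(cad(b)-cad(a))[::-1])))
print('foot/stem', cad(onz(m,482/1.5,228/1.5,.05)), 'box front top', cad(onz(m,370/1.5,402/1.5,.097)),cad(onz(m,640/1.5,402/1.5,.097)),'bridge edges',cad(onz(m,405/1.5,201/1.5,.044)),cad(onz(m,553/1.5,203/1.5,.044)))
st()
E
```

```text
[ 12.11776275 -45.52593061] [-8.25373667 48.50292061] 0.0962103053238468 [1.93201304 1.488495  ] ang 102.22429716678435
foot/stem [-2.03646397  0.80905804] box front top [ 54.73482715 -47.29016959] [55.7758492  54.90008661] bridge edges [-13.10799295 -32.08809357] [-11.44614351  32.24580306]
t6.08 cad [ 36.  -43.3] z 141.4 yaw 75.4 F [ 0.03 -0.66  0.11] M [-0.041 -0.048  0.02 ] q7 0.86 rot [ 0.7912  0.6115 -0.0011  0.0029]
```

Call:
play_rows:
  deltas:
    - [[1,0.017,-0.016,0,0,0,0],[1,0.017,-0.016,0.05,0,0,0],[1,0.017,-0.016,0.12,0,0,0],[1,0.017,-0.016,0.12,0,0,0]]

```text
clock: 6.58
tool_pos: [0.5998, 0.0554, 0.1038]
eef_rot: [0.791, 0.612, -0.003, 0.002]
contact_force: [-0.6, -0.3, 0.6]
opening: 0.006
```

```bash
python3 -c "
from h import *
st()"
```

```text
t6.58 cad [ 30.  -38.6] z 103.8 yaw 75.5 F [-0.62 -0.29  0.61] M [ 0.067 -0.031 -0.009] q7 0.83 rot [ 0.7909  0.6119 -0.0027  0.0021]
```

Call:
play_rows:
  deltas:
    - [[1,0,0.003,0.03,0,0,0],[1,0,0.003,0.07,0,0,0],[1,0,0.003,0.102,0,0,0],[1,0,0.003,0.102,0,0,0]]

```text
clock: 7.08
tool_pos: [0.6, 0.0548, 0.0723]
eef_rot: [0.791, 0.612, -0.003, 0.002]
contact_force: [-0.5, -0.1, -0.3]
opening: 0.006
```

```bash
python3 - <<'E'
from h import *
s=st()
cv2.imwrite("pics/s7.png",cv2.resize(vision.snapshot('scene')[120:260,180:340,::-1],None,fx=4,fy=4))
E
```

```text
t7.08 cad [ 30.3 -39. ] z 72.3 yaw 75.5 F [-0.52 -0.12 -0.33] M [-0.003  0.022 -0.016] q7 0.82 rot [ 0.7909  0.612  -0.0034  0.0017]
```

View pics/s7.png

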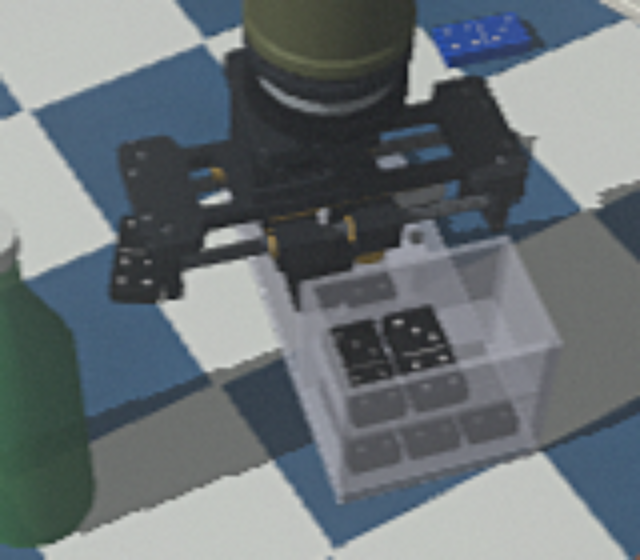

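```bash
cat >> h.py <<'E'
def wrap(a,p=360): return (a+p/2)%p-p/2
def arc(phis,R=41.,off=16.,z=73.,yaws=None,g=1):
    s=st();p=s['tool_pos'];q=s['eef_rot']
    from scipy.spatial.transform import Rotation as Ro
    Rm=Ro.from_quat(q).as_matrix()
    y0=np.degrees(np.arctan2(Rm[1,0],Rm[0,0])) # world tool x
    c,sn=np.cos(YAW),np.sin(YAW)
    # tilt correction target: exactly down
    for i,ph in enumerate(phis):
        f=np.radians(ph);o=off[i] if hasattr(off,'__len__') else off
        zz=z[i] if hasattr(z,'__len__') else z
        t=np.array([R*np.cos(f)-o*np.sin(f),R*np.sin(f)+o*np.cos(f)])/1000
        w=AX+np.array([c*t[0]-sn*t[1],sn*t[0]+c*t[1]])
        d=Rm.T@(np.array([w[0],w[1],zz/1000])-p)
        yt=(yaws[i] if yaws is not None else ph)+np.degrees(YAW)
        dy=yt-y0; dy=wrap(dy,180)if yaws is None else wrap(dy)
        a=np.radians(y0+dy)
        Rt=np.array([[np.cos(a),np.sin(a),0],[np.sin(a),-np.cos(a),0],[0,0,-1]])
        rv=Ro.from_matrix(Rm.T@Rt).as_rotvec()/np.pi
        print([g]+[round(float(v),3) for v in list(d/.3)+list(rv)])
    return s
E
python3 - <<'E'
from h import *
arc([-82,-90,-98,-107,-116],off=[18,16,16,16,16],yaws=[-90.6,-90.6,-98,-107,-116])
E
```

```text
t7.12 cad [ 30.6 -38.8] z 72.8 yaw 75.5 F [0.3  0.18 0.72] M [ 0.025  0.01  -0.011] q7 0.82 rot [ 0.7909  0.6119 -0.003   0.0019]
[1, 0.002, -0.024, -0.001, 0.004, 0.0, 1.0]
[1, -0.008, -0.049, -0.001, 0.004, 0.0, 1.0]
[1, -0.014, -0.068, -0.0, -0.003, -0.0, -0.959]
[1, -0.018, -0.091, -0.0, -0.003, 0.0, -0.909]
[1, -0.018, -0.114, -0.0, -0.003, 0.0, -0.859]
```

```bash
sed -i "s/dy=wrap(dy,180)if yaws is None else wrap(dy)/dy=wrap(dy,180)/" h.py
python3 - <<'E'
from h import *
arc([-82,-90,-98,-107,-116],off=[18,16,16,16,16],yaws=[-90.6,-90.6,-98,-107,-116])
E
```

```text
t7.12 cad [ 30.6 -38.8] z 72.8 yaw 75.5 F [0.3  0.18 0.72] M [ 0.025  0.01  -0.011] q7 0.82 rot [ 0.7909  0.6119 -0.003   0.0019]
[1, 0.002, -0.024, -0.001, -0.0, 0.002, -0.0]
[1, -0.008, -0.049, -0.001, -0.0, 0.002, -0.0]
[1, -0.014, -0.068, -0.0, -0.0, 0.002, 0.041]
[1, -0.018, -0.091, -0.0, 0.0, 0.002, 0.091]
[1, -0.018, -0.114, -0.0, 0.0, 0.002, 0.141]
```

Call:
play_rows:
  deltas:
    - [[1,0.002,-0.024,0,0,0.002,0],[1,-0.008,-0.049,0,0,0.002,0],[1,-0.014,-0.068,0,0,0.002,0.041],[1,-0.018,-0.091,0,0,0.002,0.091],[1,-0.018,-0.114,0,0,0.002,0.141]]

```text
clock: 7.75
tool_pos: [0.5658, 0.0581, 0.0733]
eef_rot: [0.907, 0.421, 0.001, 0.001]
contact_force: [1.0, -1.0, -0.3]
opening: 0.005
```

```bash
python3 - <<'E'
from h import *
arc([-126,-136,-146,-156,-166])
cv2.imwrite("pics/s8.png",cv2.resize(vision.snapshot('scene')[120:260,180:340,::-1],None,fx=4,fy=4))
E
```

```text
t7.75 cad [ -3.7 -44.1] z 73.3 yaw 49.8 F [ 1.01 -1.04 -0.34] M [-0.051 -0.221 -0.087] q7 0.51 rot [9.072e-01 4.207e-01 6.000e-04 9.000e-04]
[1, -0.007, -0.025, 0.001, 0.001, -0.0, 0.054]
[1, -0.009, -0.05, 0.001, 0.001, -0.0, 0.109]
[1, -0.008, -0.076, 0.001, 0.001, -0.0, 0.165]
[1, -0.002, -0.1, 0.001, 0.001, -0.0, 0.22]
[1, 0.008, -0.124, 0.001, 0.001, -0.0, 0.276]
```

View pics/s8.png

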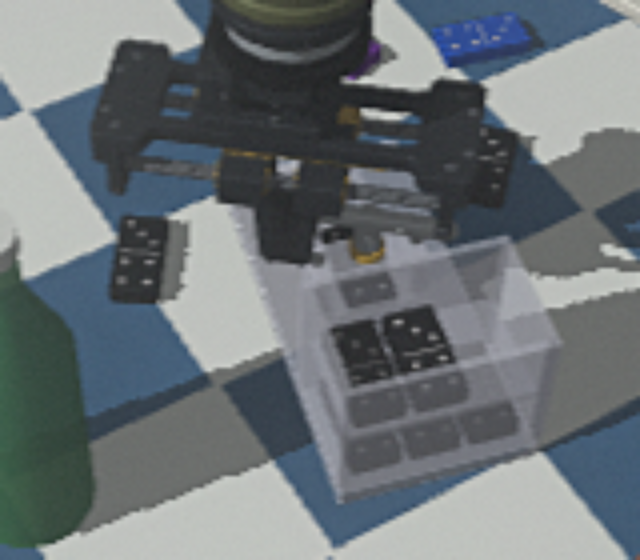

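Call:
play_rows:
  deltas:
    - [[1,-0.007,-0.025,0,0,0,0.054],[1,-0.009,-0.05,0,0,0,0.109],[1,-0.008,-0.076,0,0,0,0.165],[1,-0.002,-0.1,0,0,0,0.22],[1,0.008,-0.124,0,0,0,0.276]]

```text
clock: 8.43
tool_pos: [0.5376, 0.0842, 0.0736]
eef_rot: [1.0, -0.003, 0.0, 0.001]
contact_force: [0.6, -1.1, -0.7]
opening: 0.008
```

```bash
python3 - <<'E'
from h import *
arc([-176,-186,-196,-206,-216])
E
```

```text
t8.43 cad [-37.3 -25.5] z 73.6 yaw -0.4 F [ 0.63 -1.09 -0.74] M [-0.33  -0.106 -0.103] q7 -0.04 rot [ 1.0e+00 -3.2e-03  2.0e-04  8.0e-04]
[1, -0.003, -0.024, 0.002, 0.001, -0.0, 0.053]
[1, -0.006, -0.049, 0.002, 0.001, -0.0, 0.109]
[1, -0.004, -0.074, 0.002, 0.0, -0.0, 0.164]
[1, 0.002, -0.099, 0.002, 0.0, -0.0, 0.22]
[1, 0.012, -0.123, 0.002, 0.0, -0.0, 0.275]
```

Call:
play_rows:
  deltas:
    - [[1,-0.003,-0.024,0.002,0,0,0.053],[1,-0.006,-0.049,0.002,0,0,0.109],[1,-0.004,-0.074,0.002,0,0,0.164],[1,0.002,-0.099,0.002,0,0,0.22],[1,0.012,-0.123,0.002,0,0,0.275]]

```text
clock: 9.05
tool_pos: [0.54, 0.121, 0.0729]
eef_rot: [0.906, -0.423, -0.001, 0.001]
contact_force: [-0.2, -0.1, -0.2]
opening: 0.006
```

```bash
python3 - <<'E'
from h import *
arc([-226,-236,-246,-256,-260])
E
```

```text
t9.05 cad [-43.9  10.8] z 72.9 yaw -50.1 F [-0.19 -0.13 -0.23] M [-0.347  0.319 -0.065] q7 -0.6 rot [ 9.060e-01 -4.233e-01 -7.000e-04  1.300e-03]
[1, -0.004, -0.028, -0.0, 0.001, -0.0, 0.055]
[1, -0.007, -0.054, -0.0, 0.001, -0.0, 0.11]
[1, -0.006, -0.079, -0.0, 0.001, -0.0, 0.166]
[1, 0.0, -0.104, -0.001, 0.001, -0.0, 0.221]
[1, 0.004, -0.114, -0.001, 0.001, -0.0, 0.243]
```

Call:
play_rows:
  deltas:
    - [[1,-0.004,-0.028,0,0,0,0.055],[1,-0.007,-0.054,0,0,0,0.11],[1,-0.006,-0.079,0,0,0,0.166],[1,0.0,-0.104,0,0,0,0.221],[1,0.004,-0.114,0,0,0,0.243]]

```text
clock: 9.68
tool_pos: [0.5657, 0.1431, 0.0725]
eef_rot: [-0.683, 0.73, 0.002, -0.002]
contact_force: [-1.2, 0.4, 0.6]
opening: 0.007
```

```bash
python3 - <<'E'
from h import *
arc([-260,-260,-260])
cv2.imwrite("pics/s9.png",cv2.resize(vision.snapshot('scene')[120:260,180:340,::-1],None,fx=4,fy=4))
cv2.imwrite("pics/w9.png",cv2.resize(vision.snapshot('wrist')[:,:,::-1],None,fx=1.,fy=1.))
E
```

```text
t9.68 cad [-24.3  38.4] z 72.5 yaw 266.2 F [-1.17  0.42  0.58] M [ 0.197  0.422 -0.029] q7 -1.16 rot [-0.6831  0.7303  0.0015 -0.0021]
[1, 0.003, -0.004, -0.002, 0.002, -0.0, 0.0]
[1, 0.003, -0.004, -0.002, 0.002, -0.0, 0.0]
[1, 0.003, -0.004, -0.002, 0.002, -0.0, 0.0]
```

View pics/w9.png

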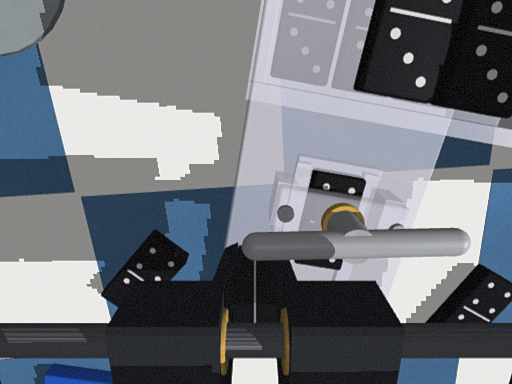

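View pics/s9.png

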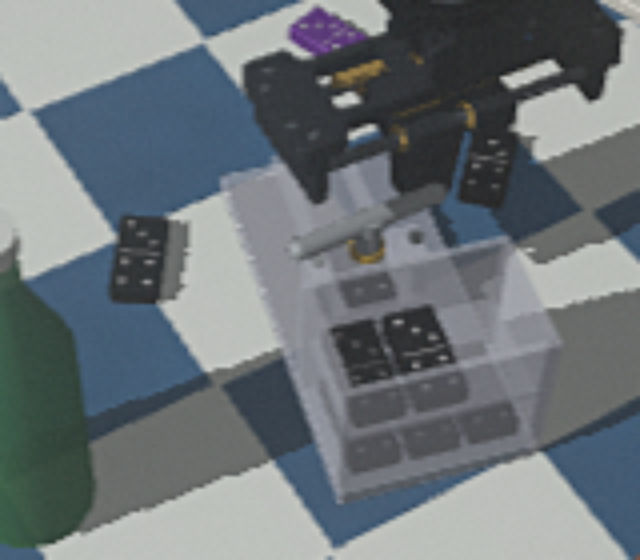

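```bash
cat >> h.py <<'E'
def go(rows,g=1):
    """rows: (caddy x mm, caddy y mm, z mm, tool-x yaw in caddy deg, continuous w.r.t. current, mod180)"""
    from scipy.spatial.transform import Rotation as Ro
    s=st();p=s['tool_pos'];Rm=Ro.from_quat(s['eef_rot']).as_matrix()
    y0=np.degrees(np.arctan2(Rm[1,0],Rm[0,0]));c,sn=np.cos(YAW),np.sin(YAW)
    print('yaw cad now',y0-np.degrees(YAW))
    for x,y,z,dyaw in rows:  # dyaw relative turn, ccw +
        w=AX+np.array([c*x-sn*y,sn*x+c*y])/1000
        d=Rm.T@(np.array([w[0],w[1],z/1000])-p)
        a=np.radians(y0+dyaw);Rt=np.array([[np.cos(a),np.sin(a),0],[np.sin(a),-np.cos(a),0],[0,0,-1]])
        rv=Ro.from_matrix(Rm.T@Rt).as_rotvec()/np.pi
        print([g]+[round(float(v),3) for v in list(d/.3)+list(rv)])
E
python3 - <<'E'
from h import *
go([(-31,37,73,3),(-31,37,100,13),(-31,37,125,23),(-25,20,130,33),(-20,10,130,43)])
E
```

```text
t9.78 cad [-23.9  38.2] z 72.5 yaw 266.3 F [-1.11  0.72 -0.47] M [0.103 0.283 0.002] q7 -1.16 rot [-0.684   0.7294  0.0011 -0.002 ]
yaw cad now -79.77816935566605
[1, -0.0, 0.024, -0.002, 0.001, -0.0, -0.017]
[1, -0.0, 0.024, -0.092, 0.001, -0.0, -0.072]
[1, -0.0, 0.025, -0.175, 0.001, -0.0, -0.128]
[1, 0.059, 0.015, -0.191, 0.001, -0.0, -0.183]
[1, 0.095, 0.005, -0.191, 0.001, 0.0, -0.239]
```

Call:
play_rows:
  deltas:
    - [[1,0,0.024,0,0,0,-0.017],[1,0,0.024,-0.092,0,0,-0.072],[1,0,0.025,-0.175,0,0,-0.128],[1,0.059,0.015,-0.191,0,0,-0.183],[1,0.095,0.005,-0.191,0,0,-0.239]]

```text
clock: 10.4
tool_pos: [0.5629, 0.1135, 0.1308]
eef_rot: [0.906, -0.424, -0.001, 0.001]
contact_force: [0.3, 1.1, 0.3]
opening: 0.003
```

```bash
python3 - <<'E'
from h import *
go([(-15,5,130,10),(-8,0,130,20.5),(0,-8,130,31),(8,-15,130,41.5),(14,-22,130,52)])
E
```

```text
t10.40 cad [-19.9   9. ] z 130.8 yaw -50.2 F [0.28 1.13 0.28] M [-0.085  0.099 -0.004] q7 -0.63 rot [ 0.9056 -0.4242 -0.0012  0.0013]
yaw cad now -36.297048175897885
[1, 0.021, 0.001, 0.003, 0.001, 0.0, -0.056]
[1, 0.05, 0.001, 0.003, 0.001, 0.001, -0.114]
[1, 0.087, 0.006, 0.003, 0.001, 0.001, -0.172]
[1, 0.122, 0.009, 0.003, 0.001, 0.001, -0.231]
[1, 0.152, 0.016, 0.003, 0.001, 0.001, -0.289]
```

Call:
play_rows:
  deltas:
    - [[1,0.021,0.001,0.003,0,0,-0.056],[1,0.05,0.001,0.003,0,0,-0.114],[1,0.087,0.006,0.003,0,0,-0.172],[1,0.122,0.009,0.003,0,0,-0.231],[1,0.152,0.016,0.003,0,0,-0.289]]

```text
clock: 11.02
tool_pos: [0.5883, 0.0748, 0.1301]
eef_rot: [1.0, 0.02, -0.001, 0.001]
contact_force: [-0.2, -0.2, 0.6]
opening: 0.007
```

```bash
python3 - <<'E'
from h import *
go([(20,-30,130,10.5),(25,-34,130,21),(30,-38,130,31.5),(31,-38,130,42),(31,-38,130,52.5)])
E
```

```text
t11.03 cad [ 14.1 -22.5] z 130.1 yaw 2.3 F [-0.23 -0.16  0.64] M [-0.091  0.077 -0.028] q7 0.03 rot [ 9.998e-01  2.030e-02 -1.500e-03  6.000e-04]
yaw cad now 16.22350492358897
[1, 0.012, 0.03, 0.0, 0.0, 0.001, -0.058]
[1, 0.024, 0.047, 0.0, 0.0, 0.001, -0.117]
[1, 0.037, 0.064, 0.0, 0.0, 0.001, -0.175]
[1, 0.04, 0.065, 0.0, -0.0, 0.001, -0.233]
[1, 0.04, 0.065, 0.0, -0.0, 0.001, -0.292]
```

Call:
play_rows:
  deltas:
    - [[1,0.012,0.03,0,0,0,-0.058],[1,0.024,0.047,0,0,0,-0.117],[1,0.037,0.064,0,0,0,-0.175],[1,0.04,0.065,0,0,0,-0.233],[1,0.04,0.065,0,0,0,-0.292]]

```text
clock: 11.65
tool_pos: [0.6008, 0.0552, 0.1304]
eef_rot: [0.885, 0.465, -0.001, 0.0]
contact_force: [-0.8, -0.2, 1.1]
opening: 0.003
```

```bash
python3 - <<'E'
from h import *
go([(30,-38,130,10.5),(30,-38,110,20.5),(30,-38,85,21.),(30,-38,73,21),(30,-38,73,21)])
m=vision.camera_model('wrist')
cv2.imwrite("pics/w10.png",vision.snapshot('wrist')[:,:,::-1])
E
```

```text
t11.65 cad [ 31.  -38.5] z 130.4 yaw 55.4 F [-0.82 -0.23  1.07] M [-0.03   0.002  0.021] q7 0.67 rot [ 0.8855  0.4646 -0.0014  0.    ]
yaw cad now 69.27369771799019
[1, 0.0, -0.004, 0.001, -0.0, 0.001, -0.058]
[1, 0.001, -0.003, 0.068, -0.001, 0.001, -0.114]
[1, 0.001, -0.003, 0.151, -0.001, 0.001, -0.117]
[1, 0.001, -0.003, 0.191, -0.001, 0.001, -0.117]
[1, 0.001, -0.003, 0.191, -0.001, 0.001, -0.117]
```

View pics/w10.png

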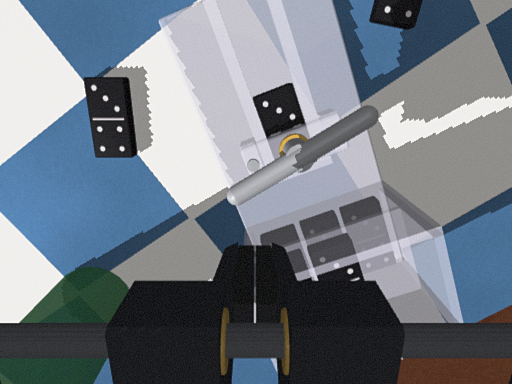

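```bash
cat >> h.py <<'E'
def barang(m,a,b,z):
    a=cad(onz(m,*a,z));b=cad(onz(m,*b,z));d=b-a
    print('ends',a.round(1),b.round(1),'len',np.hypot(*d).round(1),'ang',np.degrees(np.arctan2(d[1],d[0])).round(1))
E
python3 - <<'E'
from h import *
barang(vision.camera_model('wrist'),(230,200),(378,111),.068)
E
```

```text
ends [ 10.7 -45.7] [-8.6 48. ] len 95.7 ang 101.6
```

Call:
play_rows:
  deltas:
    - [[1,0,-0.004,0,0,0,-0.058],[1,0.001,-0.003,0.068,0,0,-0.1],[1,0.001,-0.003,0.151,0,0,-0.117],[1,0.001,-0.003,0.191,0,0,-0.117],[1,0.001,-0.003,0.191,0,0,-0.117]]

```text
clock: 12.32
tool_pos: [0.5994, 0.0555, 0.0726]
eef_rot: [0.784, 0.62, -0.002, -0.001]
contact_force: [0.7, -0.0, 0.3]
opening: 0.002
```

```bash
python3 - <<'E'
from h import *
arc([-83,-90,-99,-108,-118],off=[18,16,16,16,16],yaws=[-90,-92,-100,-108,-118],z=72)
E
```

```text
t12.32 cad [ 29.6 -38.5] z 72.6 yaw 76.7 F [ 0.71 -0.04  0.3 ] M [0.037 0.019 0.058] q7 0.9 rot [ 7.845e-01  6.201e-01 -2.100e-03 -6.000e-04]
[1, 0.0, -0.022, 0.002, -0.001, 0.001, 0.003]
[1, -0.008, -0.045, 0.002, -0.001, 0.001, 0.014]
[1, -0.014, -0.067, 0.002, -0.001, 0.001, 0.059]
[1, -0.017, -0.09, 0.002, -0.001, 0.001, 0.103]
[1, -0.016, -0.116, 0.002, -0.001, 0.001, 0.159]
```

Call:
play_rows:
  deltas:
    - [[1,0,-0.022,0.002,0,0,0.003],[1,-0.008,-0.045,0.002,0,0,0.014],[1,-0.014,-0.067,0.002,0,0,0.059],[1,-0.017,-0.09,0.002,0,0,0.103],[1,-0.016,-0.116,0.002,0,0,0.159]]

```text
clock: 12.95
tool_pos: [0.5648, 0.0587, 0.0729]
eef_rot: [0.915, 0.404, -0.001, 0.0]
contact_force: [1.5, -1.2, -0.7]
opening: 0.004
```

```bash
python3 - <<'E'
from h import *
arc([-126,-136,-146,-156,-166],z=72)
E
```

```text
t12.95 cad [ -4.9 -43.7] z 72.9 yaw 47.6 F [ 1.47 -1.24 -0.74] M [-0.045 -0.194  0.017] q7 0.56 rot [ 9.150e-01  4.036e-01 -1.200e-03  4.000e-04]
[1, -0.007, -0.02, 0.003, -0.0, 0.001, 0.042]
[1, -0.011, -0.045, 0.003, 0.0, 0.001, 0.097]
[1, -0.01, -0.071, 0.003, 0.0, 0.001, 0.153]
[1, -0.005, -0.096, 0.003, 0.0, 0.001, 0.208]
[1, 0.004, -0.12, 0.003, 0.0, 0.001, 0.264]
```

Call:
play_rows:
  deltas:
    - [[1,-0.007,-0.02,0.003,0,0,0.042],[1,-0.011,-0.045,0.003,0,0,0.097],[1,-0.01,-0.071,0.003,0,0,0.153],[1,-0.005,-0.096,0.003,0,0,0.208],[1,0.004,-0.12,0.003,0,0,0.264]]

```text
clock: 13.58
tool_pos: [0.5389, 0.0836, 0.0727]
eef_rot: [1.0, -0.003, -0.0, 0.001]
contact_force: [0.7, -0.5, 0.1]
opening: 0.003
```

```bash
python3 - <<'E'
from h import *
arc([-176,-186,-196,-206,-216],z=71)
E
```

```text
t13.57 cad [-35.9 -25.8] z 72.7 yaw -0.4 F [ 0.67 -0.54  0.13] M [-0.379 -0.052 -0.038] q7 0.03 rot [ 1.0e+00 -3.3e-03 -2.0e-04  1.1e-03]
[1, -0.007, -0.026, 0.006, 0.001, 0.0, 0.053]
[1, -0.01, -0.051, 0.006, 0.001, 0.0, 0.108]
[1, -0.009, -0.077, 0.006, 0.001, -0.0, 0.164]
[1, -0.003, -0.101, 0.006, 0.001, -0.0, 0.22]
[1, 0.007, -0.125, 0.006, 0.001, -0.0, 0.275]
```

Call:
play_rows:
  deltas:
    - [[1,-0.007,-0.026,0.006,0,0,0.053],[1,-0.01,-0.051,0.006,0,0,0.108],[1,-0.009,-0.077,0.006,0,0,0.164],[1,-0.003,-0.101,0.006,0,0,0.22],[1,0.007,-0.125,0.006,0,0,0.275]]

```text
clock: 14.2
tool_pos: [0.5405, 0.1209, 0.0714]
eef_rot: [0.905, -0.425, 0.0, 0.001]
contact_force: [-1.5, -1.4, -0.1]
opening: 0.006
```

```bash
python3 - <<'E'
from h import *
arc([-226,-236,-246,-254,-259],z=71)
E
```

```text
t14.20 cad [-43.4  10.8] z 71.4 yaw -50.3 F [-1.5  -1.42 -0.12] M [-0.386  0.285 -0.067] q7 -0.53 rot [ 9.051e-01 -4.253e-01  1.000e-04  1.300e-03]
[1, -0.006, -0.027, 0.001, 0.001, -0.0, 0.053]
[1, -0.009, -0.053, 0.001, 0.001, -0.001, 0.109]
[1, -0.007, -0.078, 0.001, 0.001, -0.001, 0.164]
[1, -0.003, -0.098, 0.001, 0.001, -0.001, 0.209]
[1, 0.001, -0.11, 0.001, 0.001, -0.001, 0.236]
```

Call:
play_rows:
  deltas:
    - [[1,-0.006,-0.027,0,0,0,0.053],[1,-0.009,-0.053,0,0,0,0.109],[1,-0.007,-0.078,0,0,0,0.164],[1,-0.003,-0.098,0,0,0,0.209],[1,0.001,-0.11,0,0,0,0.236]]

```text
clock: 14.82
tool_pos: [0.5649, 0.1428, 0.0716]
eef_rot: [-0.688, 0.726, 0.0, -0.001]
contact_force: [-1.0, -0.2, -0.3]
opening: 0.002
```

```bash
python3 - <<'E'
from h import *
go([(-31,37,72,3),(-31,37,100,13),(-31,37,125,23),(-25,20,130,33),(-20,10,130,43)])
E
```

```text
t14.82 cad [-24.9  37.9] z 71.6 yaw 266.9 F [-0.96 -0.16 -0.25] M [0.056 0.48  0.007] q7 -1.11 rot [-6.880e-01  7.257e-01  3.000e-04 -1.300e-03]
yaw cad now -79.15040155795477
[1, -0.001, 0.021, -0.001, 0.001, -0.0, -0.017]
[1, -0.001, 0.021, -0.095, 0.001, -0.0, -0.072]
[1, -0.001, 0.021, -0.178, 0.001, -0.0, -0.128]
[1, 0.059, 0.012, -0.195, 0.001, -0.0, -0.183]
[1, 0.095, 0.002, -0.195, 0.001, -0.0, -0.239]
```

Call:
play_rows:
  deltas:
    - [[1,0,0.021,0,0,0,-0.017],[1,0,0.021,-0.095,0,0,-0.072],[1,0,0.021,-0.178,0,0,-0.128],[1,0.059,0.012,-0.195,0,0,-0.183],[1,0.095,0.002,-0.195,0,0,-0.239]]

```text
clock: 15.45
tool_pos: [0.5628, 0.114, 0.1315]
eef_rot: [0.907, -0.421, -0.0, 0.0]
contact_force: [0.5, -0.9, -0.5]
opening: 0.004
```

Call:
play_rows:
  deltas:
    - [[1,0.021,0.001,0.003,0,0,-0.056],[1,0.05,0.001,0.003,0,0,-0.114],[1,0.087,0.006,0.003,0,0,-0.172],[1,0.122,0.009,0.003,0,0,-0.231],[1,0.152,0.016,0.003,0,0,-0.289]]

```text
clock: 16.08
tool_pos: [0.5883, 0.076, 0.1311]
eef_rot: [1.0, 0.022, -0.0, 0.0]
contact_force: [-0.9, 0.4, -0.9]
opening: 0.006
```

```bash
python3 - <<'E'
from h import *
go([(20,-30,130,10.5),(25,-34,130,21),(30,-38,130,31.5),(31,-38,130,42),(31,-38,130,52.5)])
E
```

```text
t16.07 cad [ 13.8 -21.3] z 131.1 yaw 2.5 F [-0.86  0.44 -0.92] M [-0.073  0.043  0.009] q7 0.08 rot [ 9.998e-01  2.160e-02 -2.000e-04  1.000e-04]
yaw cad now 16.376348213272138
[1, 0.012, 0.034, 0.004, 0.0, 0.0, -0.058]
[1, 0.024, 0.051, 0.004, 0.0, 0.0, -0.117]
[1, 0.036, 0.069, 0.004, 0.0, 0.0, -0.175]
[1, 0.039, 0.07, 0.004, 0.0, 0.0, -0.233]
[1, 0.039, 0.07, 0.004, 0.0, 0.0, -0.292]
```

Call:
play_rows:
  deltas:
    - [[1,0.012,0.034,0.004,0,0,-0.058],[1,0.024,0.051,0.004,0,0,-0.117],[1,0.036,0.069,0.004,0,0,-0.175],[1,0.039,0.07,0.004,0,0,-0.233],[1,0.039,0.07,0.004,0,0,-0.292]]

```text
clock: 16.7
tool_pos: [0.6003, 0.0556, 0.1305]
eef_rot: [0.886, 0.464, -0.0, -0.0]
contact_force: [-0.4, -0.6, 1.0]
opening: 0.004
```

```bash
python3 - <<'E'
from h import *
cv2.imwrite("pics/w11.png",vision.snapshot('wrist')[:,:,::-1])
go([(30,-38,130,10.5),(30,-38,110,18.5),(30,-38,85,19.),(30,-38,71,19),(30,-38,71,19)])
E
```

```text
t16.75 cad [ 30.4 -38.5] z 130.5 yaw 55.6 F [-0.42 -0.03  0.65] M [-0.069  0.042  0.039] q7 0.73 rot [ 8.846e-01  4.663e-01 -2.000e-04 -0.000e+00]
yaw cad now 69.48759366824089
[1, 0.001, -0.002, 0.002, -0.0, 0.0, -0.058]
[1, 0.001, -0.002, 0.068, -0.0, 0.0, -0.103]
[1, 0.001, -0.002, 0.152, -0.0, 0.0, -0.106]
[1, 0.001, -0.002, 0.198, -0.0, 0.0, -0.106]
[1, 0.001, -0.002, 0.198, -0.0, 0.0, -0.106]
```

View pics/w11.png

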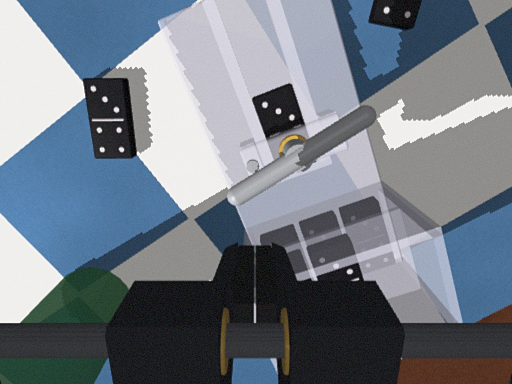

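Call:
play_rows:
  deltas:
    - [[1,0,-0.002,0,0,0,-0.058],[1,0.001,-0.002,0.068,0,0,-0.103],[1,0.001,-0.002,0.152,0,0,-0.106],[1,0.001,-0.002,0.198,0,0,-0.106],[1,0.001,-0.002,0.198,0,0,-0.106]]

```text
clock: 17.38
tool_pos: [0.5991, 0.056, 0.0705]
eef_rot: [0.796, 0.606, -0.001, -0.0]
contact_force: [-0.5, -0.2, 0.3]
opening: 0.007
```

```bash
python3 - <<'E'
from h import *
arc([-79,-80,-83,-86],off=[18,16,16,16],yaws=[-90,-90,-90,-90],z=70.5)
E
```

```text
t17.38 cad [ 29.1 -38.2] z 70.5 yaw 74.6 F [-0.51 -0.18  0.34] M [-0.009  0.015  0.016] q7 0.93 rot [ 7.955e-01  6.059e-01 -1.100e-03 -4.000e-04]
[1, 0.004, -0.012, 0.0, -0.001, 0.0, -0.008]
[1, 0.001, -0.021, 0.0, -0.001, 0.0, -0.008]
[1, -0.003, -0.027, 0.0, -0.001, 0.0, -0.008]
[1, -0.006, -0.034, 0.0, -0.001, 0.0, -0.008]
```

Call:
play_rows:
  deltas:
    - [[1,0.004,-0.012,0,0,0,-0.008],[1,0.001,-0.021,0,0,0,0],[1,-0.003,-0.027,0,0,0,0],[1,-0.006,-0.034,0,0,0,0]]

```text
clock: 17.88
tool_pos: [0.5892, 0.0571, 0.071]
eef_rot: [0.796, 0.606, -0.0, -0.0]
contact_force: [1.0, 0.1, 0.6]
opening: 0.006
```

```bash
cat >> h.py <<'E'
def phi(off=15.8):
    s=get_state();c=cad(s['tool_pos']);r_=np.hypot(*c)
    ph=np.degrees(np.arctan2(c[1],c[0])-np.arcsin(off/r_)); ph=ph-360 if ph>0 else ph
    a=np.radians(ph)+YAW; b=np.array([-np.sin(a),np.cos(a)])  # reaction direction (behind)
    F=s['contact_force'][:2];M=s['moment'];FM=np.array([-M[1],M[0]])/.2
    print('phi %.1f R %.1f Ft %.2f FtM %.2f rad %.2f'%(ph,np.sqrt(r_**2-off**2),F@b,FM@b,F@np.array([np.cos(a),np.sin(a)])))
    return ph
E
python3 - <<'E'
from h import *
phi()
arc([-86,-89,-92,-95,-98],yaws=[-90,-91,-92,-95,-98],z=70.5)
phi()
E
```

```text
phi -85.1 R 40.9 Ft 1.02 FtM 1.28 rad -0.22
t17.88 cad [ 19.3 -39.4] z 71.0 yaw 74.6 F [1.04 0.06 0.63] M [ 0.071 -0.27  -0.03 ] q7 0.92 rot [ 7.956e-01  6.059e-01 -4.000e-04 -2.000e-04]
[1, -0.001, -0.001, 0.002, -0.0, 0.0, -0.008]
[1, -0.005, -0.008, 0.002, -0.0, 0.0, -0.003]
[1, -0.007, -0.015, 0.002, -0.0, 0.0, 0.003]
[1, -0.01, -0.023, 0.002, -0.0, 0.0, 0.019]
[1, -0.012, -0.03, 0.002, -0.0, 0.0, 0.036]
phi -85.1 R 40.9 Ft 1.02 FtM 1.28 rad -0.22
```

Call:
play_rows:
  deltas:
    - [[1,-0.003,-0.004,0,0,0,-0.005],[1,-0.005,-0.01,0,0,0,-0.002],[1,-0.007,-0.016,0,0,0,0.003],[1,-0.01,-0.023,0,0,0,0.019],[1,-0.012,-0.03,0,0,0,0.036]]

```text
clock: 18.5
tool_pos: [0.5795, 0.0559, 0.071]
eef_rot: [0.83, 0.558, -0.0, -0.0]
contact_force: [1.7, 0.8, 0.8]
opening: 0.005
```

```bash
python3 - <<'E'
from h import *
p=phi()
arc([p-3,p-6,p-9,p-12,p-15],z=70.5)
E
```

```text
phi -97.8 R 41.2 Ft 1.28 FtM 1.27 rad -1.37
t18.50 cad [ 10.1 -42.9] z 71.0 yaw 67.9 F [1.7 0.8 0.8] M [ 0.059 -0.297 -0.012] q7 0.85 rot [ 8.296e-01  5.583e-01 -4.000e-04 -1.000e-04]
[1, -0.002, -0.007, 0.002, -0.0, 0.0, 0.014]
[1, -0.004, -0.014, 0.002, -0.0, 0.0, 0.031]
[1, -0.006, -0.021, 0.002, -0.0, 0.0, 0.047]
[1, -0.008, -0.029, 0.002, -0.0, 0.0, 0.064]
[1, -0.009, -0.036, 0.002, -0.0, 0.0, 0.081]
```

Call:
play_rows:
  deltas:
    - [[1,-0.002,-0.007,0,0,0,0.014],[1,-0.004,-0.014,0,0,0,0.031],[1,-0.006,-0.021,0,0,0,0.047],[1,-0.008,-0.029,0,0,0,0.064],[1,-0.009,-0.036,0,0,0,0.081]]

```text
clock: 19.12
tool_pos: [0.5682, 0.0574, 0.071]
eef_rot: [0.895, 0.447, -0.001, -0.0]
contact_force: [1.5, 0.2, -0.9]
opening: 0.004
```

```bash
python3 - <<'E'
from h import *
p=phi()
arc([p-3,p-6,p-9,p-12],z=70.5)
E
```

```text
phi -112.5 R 41.2 Ft 1.11 FtM 1.30 rad -1.03
t19.12 cad [ -1.2 -44.1] z 71.0 yaw 53.1 F [ 1.51  0.16 -0.88] M [-0.048 -0.288 -0.053] q7 0.68 rot [ 8.946e-01  4.469e-01 -5.000e-04 -0.000e+00]
[1, -0.002, -0.007, 0.002, -0.0, 0.0, 0.014]
[1, -0.004, -0.014, 0.002, -0.0, 0.0, 0.031]
[1, -0.006, -0.021, 0.002, -0.0, 0.0, 0.047]
[1, -0.008, -0.029, 0.002, -0.0, 0.0, 0.064]
```

Call:
play_rows:
  deltas:
    - [[1,-0.002,-0.007,0,0,0,0.014],[1,-0.004,-0.014,0,0,0,0.031],[1,-0.006,-0.021,0,0,0,0.047],[1,-0.008,-0.029,0,0,0,0.064]]

```text
clock: 19.62
tool_pos: [0.5597, 0.0607, 0.071]
eef_rot: [0.936, 0.353, -0.001, 0.0]
contact_force: [1.7, 0.5, -0.6]
opening: 0.003
```

```bash
python3 - <<'E'
from h import *
p=phi()
arc([p-3,p-6,p-9,p-12],z=70.5)
E
```

```text
phi -124.3 R 41.3 Ft 0.73 FtM 1.21 rad -1.56
t19.62 cad [-10.3 -43. ] z 71.0 yaw 41.4 F [ 1.65  0.49 -0.63] M [-0.114 -0.234 -0.071] q7 0.55 rot [ 9.356e-01  3.532e-01 -5.000e-04  1.000e-04]
[1, -0.002, -0.007, 0.002, -0.0, 0.0, 0.015]
[1, -0.004, -0.014, 0.002, -0.0, 0.0, 0.031]
[1, -0.006, -0.021, 0.002, -0.0, 0.0, 0.048]
[1, -0.007, -0.029, 0.002, -0.0, 0.0, 0.065]
```

Call:
play_rows:
  deltas:
    - [[1,-0.002,-0.007,0,0,0,0.014],[1,-0.004,-0.014,0,0,0,0.031],[1,-0.006,-0.021,0,0,0,0.047],[1,-0.008,-0.029,0,0,0,0.064]]

```text
clock: 20.12
tool_pos: [0.552, 0.0657, 0.071]
eef_rot: [0.967, 0.256, -0.001, 0.0]
contact_force: [2.3, -0.2, -0.9]
opening: 0.006
```

```bash
python3 - <<'E'
from h import *
p=phi()
arc([p-3,p-6,p-9,p-12],z=70.5)
E
```

```text
phi -136.2 R 41.3 Ft 1.35 FtM 1.53 rad -1.87
t20.12 cad [-18.9 -40. ] z 71.0 yaw 29.6 F [ 2.29 -0.23 -0.87] M [-0.233 -0.209 -0.03 ] q7 0.43 rot [ 9.667e-01  2.558e-01 -5.000e-04  2.000e-04]
[1, -0.001, -0.007, 0.002, 0.0, 0.0, 0.015]
[1, -0.004, -0.014, 0.002, 0.0, 0.0, 0.032]
[1, -0.006, -0.021, 0.002, 0.0, 0.0, 0.049]
[1, -0.007, -0.029, 0.002, 0.0, 0.0, 0.065]
```

Call:
play_rows:
  deltas:
    - [[1,-0.002,-0.007,0,0,0,0.015],[1,-0.004,-0.014,0,0,0,0.031],[1,-0.006,-0.021,0,0,0,0.048]]

```text
clock: 20.5
tool_pos: [0.5472, 0.0703, 0.071]
eef_rot: [0.984, 0.18, -0.001, 0.0]
contact_force: [0.9, -1.6, -0.2]
opening: 0.005
```

```bash
python3 - <<'E'
from h import *
p=phi()
arc([p-3,p-6,p-9],z=70.5)
E
```

```text
phi -144.8 R 41.3 Ft 1.80 FtM 1.91 rad -0.25
t20.50 cad [-24.7 -36.7] z 71.0 yaw 20.8 F [ 0.89 -1.58 -0.16] M [-0.331 -0.201 -0.035] q7 0.33 rot [ 9.836e-01  1.804e-01 -5.000e-04  3.000e-04]
[1, -0.002, -0.007, 0.002, 0.0, 0.0, 0.014]
[1, -0.004, -0.014, 0.002, 0.0, 0.0, 0.03]
[1, -0.006, -0.021, 0.002, 0.0, 0.0, 0.047]
```

Call:
play_rows:
  deltas:
    - [[1,-0.002,-0.007,0,0,0,0.015],[1,-0.004,-0.014,0,0,0,0.031],[1,-0.006,-0.021,0,0,0,0.048]]

```text
clock: 20.88
tool_pos: [0.5432, 0.0755, 0.0709]
eef_rot: [0.995, 0.104, -0.001, 0.0]
contact_force: [0.8, -1.2, -1.2]
opening: 0.006
```

```bash
python3 - <<'E'
from h import *
p=phi()
arc([p-3,p-6,p-9],z=70.5)
E
```

```text
phi -153.4 R 41.3 Ft 1.35 FtM 2.06 rad -0.53
t20.88 cad [-29.9 -32.6] z 70.9 yaw 11.9 F [ 0.82 -1.2  -1.17] M [-0.382 -0.175 -0.02 ] q7 0.24 rot [ 9.946e-01  1.040e-01 -6.000e-04  4.000e-04]
[1, -0.002, -0.007, 0.001, 0.0, 0.0, 0.012]
[1, -0.004, -0.014, 0.001, 0.0, 0.0, 0.029]
[1, -0.006, -0.021, 0.001, 0.0, 0.0, 0.046]
```

Call:
play_rows:
  deltas:
    - [[1,-0.002,-0.007,0,0,0,0.015],[1,-0.004,-0.014,0,0,0,0.031],[1,-0.006,-0.021,0,0,0,0.048]]

```text
clock: 21.25
tool_pos: [0.5399, 0.0813, 0.0709]
eef_rot: [1.0, 0.027, -0.001, 0.001]
contact_force: [0.8, -1.9, -1.5]
opening: 0.005
```

```bash
python3 - <<'E'
from h import *
p=phi()
arc([p-3,p-6,p-9],z=70.)
E
```

```text
phi -162.0 R 41.3 Ft 1.99 FtM 2.55 rad -0.65
t21.25 cad [-34.4 -27.8] z 70.9 yaw 3.1 F [ 0.8  -1.94 -1.47] M [-0.501 -0.131 -0.078] q7 0.14 rot [ 9.996e-01  2.700e-02 -6.000e-04  5.000e-04]
[1, -0.002, -0.007, 0.003, 0.0, 0.0, 0.011]
[1, -0.004, -0.014, 0.003, 0.0, 0.0, 0.028]
[1, -0.006, -0.021, 0.003, 0.0, 0.0, 0.044]
```

Call:
play_rows:
  deltas:
    - [[1,-0.002,-0.007,0.003,0,0,0.012],[1,-0.004,-0.014,0.003,0,0,0.028],[1,-0.006,-0.021,0.003,0,0,0.045]]

```text
clock: 21.62
tool_pos: [0.5376, 0.0874, 0.07]
eef_rot: [0.999, -0.046, -0.001, 0.001]
contact_force: [0.4, -1.9, 1.1]
opening: 0.006
```

```bash
python3 - <<'E'
from h import *
p=phi()
arc([p-2,p-4,p-6],z=70.)
E
```

```text
phi -170.4 R 41.3 Ft 1.83 FtM 3.14 rad -0.57
t21.62 cad [-38.1 -22.4] z 70.0 yaw -5.2 F [ 0.43 -1.87  1.1 ] M [-0.622  0.101 -0.063] q7 0.05 rot [ 9.99e-01 -4.55e-02 -7.00e-04  7.00e-04]
[1, -0.001, -0.004, 0.0, 0.0, 0.0, 0.006]
[1, -0.003, -0.009, 0.0, 0.0, 0.0, 0.017]
[1, -0.004, -0.014, 0.0, 0.0, 0.0, 0.028]
```

Call:
play_rows:
  deltas:
    - [[1,-0.001,-0.004,0,0,0,0.006],[1,-0.003,-0.009,0,0,0,0.017],[1,-0.004,-0.014,0,0,0,0.028]]

```text
clock: 22.0
tool_pos: [0.5367, 0.0916, 0.07]
eef_rot: [0.996, -0.091, -0.001, 0.001]
contact_force: [-0.1, -2.9, 0.5]
opening: 0.007
```

```bash
python3 - <<'E'
from h import *
p=phi()
arc([p-2,p-4,p-6],z=70.)
E
```

```text
phi -176.1 R 41.2 Ft 2.89 FtM 3.60 rad -0.44
t22.00 cad [-40.  -18.6] z 70.0 yaw -10.4 F [-0.06 -2.93  0.46] M [-0.717  0.084 -0.057] q7 -0.01 rot [ 9.959e-01 -9.070e-02 -8.000e-04  8.000e-04]
[1, -0.001, -0.004, 0.0, 0.001, 0.0, 0.009]
[1, -0.003, -0.009, 0.0, 0.001, 0.0, 0.02]
[1, -0.004, -0.014, 0.0, 0.001, 0.0, 0.031]
```

Call:
play_rows:
  deltas:
    - [[1,-0.001,-0.004,0,0,0,0.009],[1,-0.003,-0.009,0,0,0,0.02],[1,-0.004,-0.014,0,0,0,0.031]]

```text
clock: 22.38
tool_pos: [0.5361, 0.0959, 0.07]
eef_rot: [0.99, -0.14, -0.001, 0.001]
contact_force: [-0.8, -4.6, 1.7]
opening: 0.004
```

```bash
python3 - <<'E'
from h import *
p=phi()
arc([p-2,p-4],z=70.)
E
```

```text
phi -181.8 R 41.1 Ft 4.63 FtM 4.15 rad -0.45
t22.38 cad [-41.6 -14.5] z 70.0 yaw -16.1 F [-0.81 -4.58  1.69] M [-0.824  0.136 -0.021] q7 -0.07 rot [ 9.901e-01 -1.402e-01 -8.000e-04  9.000e-04]
[1, -0.001, -0.004, -0.0, 0.001, 0.0, 0.009]
[1, -0.003, -0.009, -0.0, 0.001, 0.0, 0.02]
```

Call:
play_rows:
  deltas:
    - [[1,-0.001,-0.003,0,0,0,0.007],[1,-0.002,-0.006,0,0,0,0.014]]

```text
clock: 22.62
tool_pos: [0.536, 0.0977, 0.07]
eef_rot: [0.987, -0.163, -0.001, 0.001]
contact_force: [0.3, -4.6, 1.9]
opening: 0.005
```

```bash
python3 - <<'E'
from h import *
p=phi()
c=cad(get_state()['tool_pos']); print(c)
# back off along +n by 12 mm then lift
f=np.radians(p);n=np.array([-np.sin(f),np.cos(f)])
go([(*(c+n*6),70,0),(*(c+n*12),70,0),(*(c+n*14),100,0),(*(c+n*14-[20,0]),150,0),(*(c+n*14-[60,0]),190,0)])
E
```

```text
phi -184.2 R 41.2 Ft 4.26 FtM 4.10 rad -1.69
[-42.21880064 -12.76815741]
t22.62 cad [-42.2 -12.8] z 70.0 yaw -18.7 F [ 0.29 -4.58  1.94] M [-0.816  0.142 -0.042] q7 -0.1 rot [ 9.867e-01 -1.628e-01 -9.000e-04  1.000e-03]
yaw cad now -4.834938660695153
[1, 0.0, 0.02, -0.0, 0.001, 0.0, 0.0]
[1, 0.0, 0.04, -0.0, 0.001, 0.0, 0.0]
[1, 0.0, 0.047, -0.1, 0.001, 0.0, 0.0]
[1, -0.066, 0.053, -0.267, 0.001, 0.0, 0.0]
[1, -0.199, 0.064, -0.4, 0.001, 0.0, 0.0]
```

Call:
play_rows:
  deltas:
    - [[1,0,0.02,0,0,0,0],[1,0,0.04,0,0,0,0],[1,0,0.047,-0.1,0,0,0],[1,-0.066,0.053,-0.267,0,0,0],[1,-0.199,0.064,-0.4,0,0,0]]

```text
clock: 23.25
tool_pos: [0.4744, 0.0989, 0.1916]
eef_rot: [0.987, -0.163, 0.0, 0.0]
contact_force: [-0.6, 0.9, 0.1]
opening: 0.008
```

Call:
play_rows:
  deltas:
    - [[1,0,0,0,0,0,0],[1,0,0,0,0,0,0]]

```text
clock: 23.5
tool_pos: [0.475, 0.0992, 0.1915]
eef_rot: [0.987, -0.163, 0.001, -0.0]
contact_force: [-0.7, -0.2, -0.1]
opening: 0.004
```

```bash
python3 - <<'E'
from h import *
st()
b=np.radians(-184.2);M=get_state()['moment']
a=b+YAW;n=np.array([-np.sin(a),np.cos(a)]);print('bias FtM',np.array([-M[1],M[0]])/.2@n)
t=vision.snapshot('top');s=vision.snapshot('scene')
cv2.imwrite("pics/s12.png",cv2.resize(s[120:260,180:340,::-1],None,fx=4,fy=4))
cv2.imwrite("pics/t12.png",cv2.resize(t[115:255,150:360,::-1],None,fx=3.8,fy=3.8,interpolation=cv2.INTER_CUBIC))
t0=np.load('t0.npy')
cv2.imwrite("pics/t0c.png",cv2.resize(t0[115:255,150:360,::-1],None,fx=3.8,fy=3.8,interpolation=cv2.INTER_CUBIC))
cv2.imwrite("pics/d.png",cv2.resize(cv2.absdiff(t,t0)[115:255,150:360,::-1],None,fx=3.8,fy=3.8))
E
```

```text
t23.50 cad [-101.7  -26. ] z 191.5 yaw -18.7 F [-0.69 -0.18 -0.11] M [-0.142  0.072  0.   ] q7 -0.16 rot [ 0.9867 -0.1629  0.001  -0.    ]
bias FtM 0.784045838435766
```

View pics/s12.png

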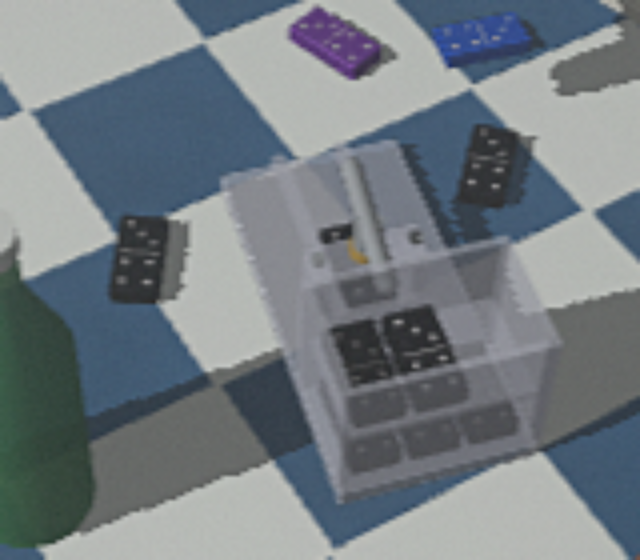

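View pics/t12.png

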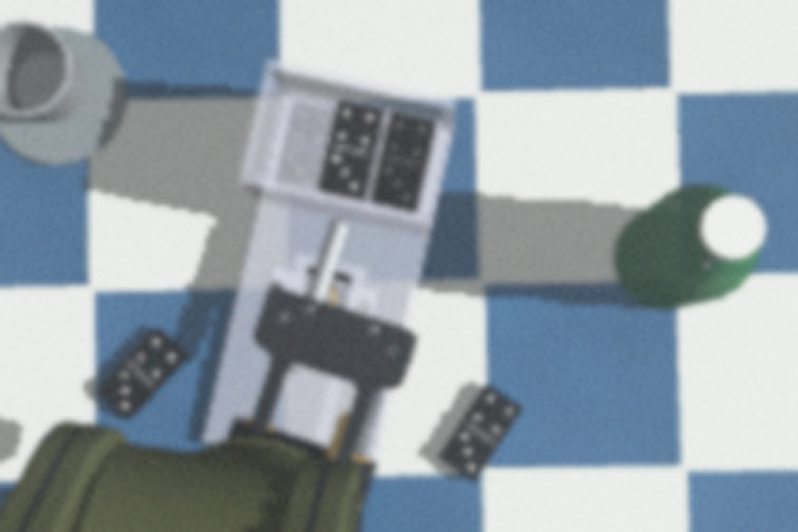

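View pics/d.png

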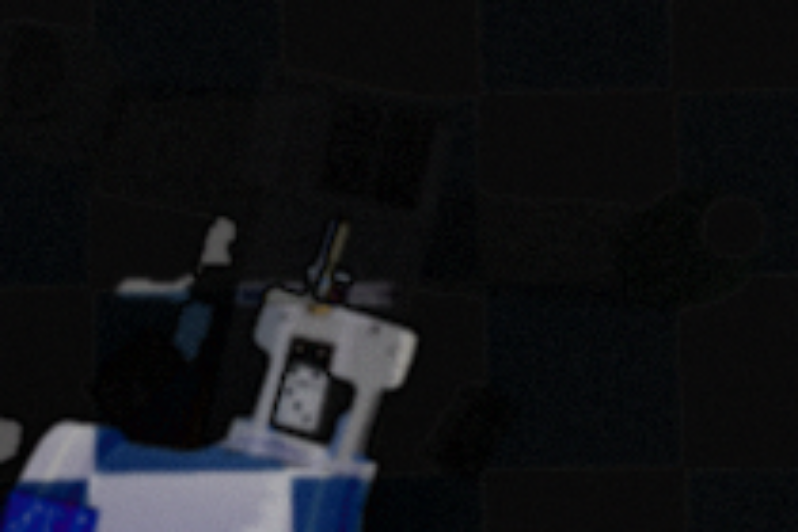

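```bash
python3 - <<'E'
from h import *
Fs=[];Ms=[]
for _ in range(16):
    vision.snapshot('top');s=get_state();Fs.append(s['contact_force']);Ms.append(s['moment'])
print(np.mean(Fs,0).round(3),np.std(Fs,0).round(3),np.mean(Ms,0).round(3),np.std(Ms,0).round(3),s['clock'])
E
```

```text
[-0.011  0.022 -0.117] [0.4   0.622 0.62 ] [-0.069  0.08   0.006] [0.026 0.031 0.026] 24.4
```

Call:
play_rows:
  deltas:
    - [[1,-0.15,0.15,-0.05,0,0,0],[1,-0.15,0.3,-0.1,0,0,0],[1,-0.15,0.45,-0.15,0,0,0],[1,-0.15,0.55,-0.2,0,0,0],[1,-0.15,0.55,-0.2,0,0,0]]

```text
clock: 25.02
tool_pos: [0.3784, -0.0445, 0.2526]
eef_rot: [0.986, -0.165, 0.002, 0.0]
contact_force: [-0.0, 0.1, 0.0]
opening: 0.006
```

```bash
python3 - <<'E'
from h import *
st()
t=vision.snapshot('top')
cv2.imwrite("pics/t13.png",cv2.resize(t[125:245,165:295,::-1],None,fx=5,fy=5,interpolation=cv2.INTER_CUBIC))
E
```

```text
t25.02 cad [-160.9 -188.7] z 252.6 yaw -19.0 F [-0.01  0.05  0.  ] M [-0.019  0.023 -0.045] q7 0.05 rot [ 9.862e-01 -1.655e-01  1.600e-03  3.000e-04]
```

View pics/t13.png

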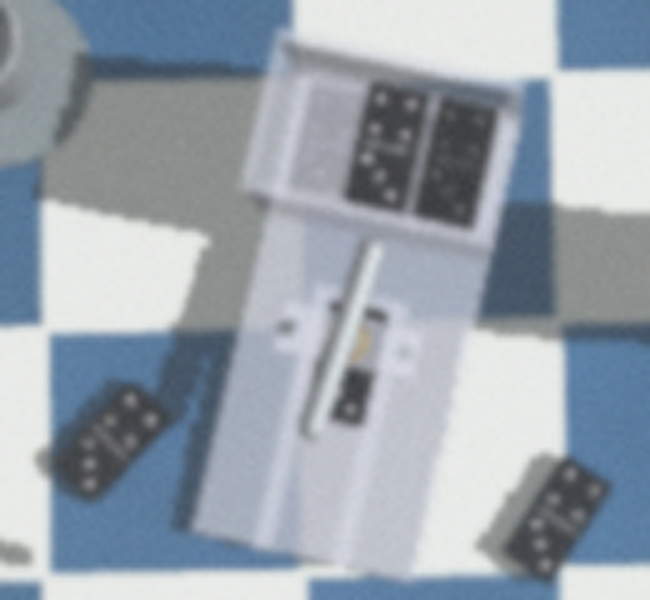

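```bash
python3 -c "
from plant import r
print(r.finish_job())"
```

```text
the job is handed in; nothing more can be done
None
```

The domino is home against the stop and clamped at an estimated 12–15 N. I handed the job in at about 25 s with the gripper clear of everything.

- **Domino:** I pushed it with closed fingertips until it stopped, at about 6.5 N. The top view then put its centre 10.5 mm before the screw axis, against 10 mm expected. After clamping, the last top view shows it in the same place.
- **Winding:** I turned the handle clockwise by pushing the bar ends, changing ends twice, for about 466° in total. The push began to rise about 430° from the start. I stopped about 34° past that.
- **Clamping force:** the three estimates disagree somewhat, but all fall in the 10–20 N range. The wrist moment gives about 12 N, and the travel past contact and the force reading each give about 15 N. The force signal is noisy (about 0.6 N), so the start of contact is only known to about 5°.
- **Surroundings:** before-and-after top views show no movement of the spare dominoes, the cup or the bottle.

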